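# Leakage-breaker test at the hot-food stall

### The job

Do the stall's safety check. Turn the heat dial fully down to zero, then press the power unit's test button with nothing touching the lever so that the lever drops by itself, and lift the lever fully back up until it rests there by its own weight. Only then turn the heat back up so that the needle points at the set marker, coming to it from the zero side so that the knob's slack is taken up (if you pass it, go well back and come up again), let go, and leave the other things on the counter where they are.

Things in the scene. Friction and masses are not known exactly. Their poses are not given: they have to be found in the camera images.
- power_unit: grey breaker box bolted to the counter, 130 (x) by 220 (y) by 60 high; origin at the centre of its underside, its -x face looks towards the robot. A raised block at its +y end (50 by 75, top 100 high, centred at x 0, y +70) carries the test button; the lever is at its -y end, with two dark cheeks (up to 109 high) at its pivot
- lever_pivot (a point): the lever's pivot, in the power unit's frame at (20, -45, 85); the hinge line runs along the unit's y axis. Axes are those of the power unit
- lever_grip (a point): centre of the lever's grip: a black round bar of diameter 18 and length 90, along the unit's y axis, 140 from the pivot, carried by a steel arm (14 by 8) at each end, 72 clear between the arms. It can be pinched across in the middle. In the dropped position it is 102 above the counter, 59 in front of the box's face
- lever (a joint): lever angle, rad: 0 = fully up, leaning 0.175 rad past vertical away from the robot against a stop; grows as the grip swings over towards the unit's -x side (the robot); 1.62 = dropped, almost level. Grip = pivot + 140 mm * (sin(0.175 - angle) along the unit's x, cos(0.175 - angle) up). Weight only (about 0.18 kg, light friction): above 0.175 it falls to dropped, below it falls to fully up
- button_top (a point): top centre of the black round test button, diameter 30, standing 121 above the counter; pressed straight down
- test_button (a joint): button travel, m: 0 = out, 0.008 = fully pressed. Springs back; about 4 N presses it fully in. From about 0.005 to 0.006 on it kicks the raised lever past its balance point, and the lever then falls by itself in about 1 s
- heat_unit: aluminium dial box bolted to the counter, 170 by 170 by 50 high, with a white dial plate of diameter 160 on its top; origin at the centre of its underside
- knob_grip (a point): centre of the gripping part of the heat dial's black bar knob, on the vertical turning axis, 97 above the counter; the bar is 66 long along this frame's x axis, 18 wide along y, its top 13 above this point and its foot 33 below it.
- knob (a joint): knob angle, rad: 0 = zero stop, grows as it turns clockwise seen from above (heat up). Friction 0.06 N m, stays where left
- needle (a joint): angle of the dial needle under the knob, rad: 0 = zero (thick scale line, end stop), grows clockwise. The knob drives it with slack: knob angle minus needle angle stays between 0 (turning down) and 0.20 (turning up); inside that slack the needle does not move. After turning fully down both read 0; turning up, the needle follows 0.20 behind the knob
- needle_tip (a point): tip of the slim black needle, 62 from the dial's axis, 57 above the counter; its x axis points outward along the needle
- marker (a joint): angle of the set marker on the same scale as the needle, rad; the needle points at it when the two angles are equal. Stiff, to be left alone
- marker_tip (a point): inner point of the dark steel set marker, a 14 wide tab on the dial's rim, 67 from the dial's axis; its x axis points outward from the dial's axis
- paper_roll: standing white kitchen-paper roll, diameter 100, 220 tall; bystander, origin at the centre of its foot
- utensil_cup: steel cup of utensils, diameter 90, 120 tall (utensils reach 230); bystander, origin at the centre of its foot
- sauce_bottle: brown glass bottle, diameter 60, 150 tall; bystander, origin at the centre of its foot
- spice_tin: round tin, diameter 60, 85 tall, standing between the two units; bystander, origin at the centre of its foot
- bowl: yellow plastic bowl, rim diameter 110, 50 tall; bystander, origin at the centre of its foot
- spoon: steel serving spoon lying flat, 200 long; bystander
Not all that is in view belongs to the job. Leave any blue or turquoise look-alike of the heat_unit alone.

How it is judged:
By the outcome, as a careful person would: the job done as asked, in the order asked, and still so for the second after the job is handed in, with the robot touching nothing.
It also fails if it takes over 72 s, if anything falls off the work surface, if the arm or the gripper's body presses on something with over 40 N, if the wrist force passes 120 N, or if a joint passes its speed limit or range.

### The arm

A 6-joint arm with a two-finger parallel gripper is mounted at the origin on the work surface. World frame = base frame: x ahead of the robot, y to its left, z up, the work surface at z = 0. Lengths are in mm, angles in degrees, forces in N, time in s.
With the tool pointing down it reaches from about 350 to 850 mm from the base axis. Payload 8.1 kg.
Tool frame: the origin (TCP) lies midway between the tips of the shut fingers; the grasp point (between the pads) lies 19 mm behind it; x points along the fingers, y is the direction in which the jaws open and shut, and the axes are right-handed (so a half turn about x gives the same grasp; the last joint's range is limited). The gripper opens to 85 mm and grips with 20 to 120 N. Pads are 22 mm wide; open, the fingers measure 114 mm over their backs; the gripper's body (76 mm by 85 mm) begins 54 mm behind the grasp point. The pads swing forward as they close: fully open they stand 13 mm farther back than shut.
Start: joints at [63.461, 7.471, 85.268, -0, 87.261, -4.893], TCP at [221.305, 557.7, 205.692] pointing down, gripper open.
Joint ranges: [-169.43, 169.43], [-51.17, 129.36], [1.28, 143.12], [-76.62, 256.62], [0, 156.53], [-152.29, 152.29]. Speed limits (degrees/s): [136.94, 136.94, 159.86, 180, 180, 180].

### API

Orientations are given as [roll, pitch, yaw] about the fixed x, y, z axes, in that order (R = Rz(yaw) Ry(pitch) Rx(roll)).
In Python, from bench import sense, snapshot, hand_in gives the robot as it stands.
- The arm moves only by the tool drive_tool, never from a script. Its argument "deltas" is a list of rows, each a list of 7 numbers: the closure in counts, from 0 (fully open) to 255 (shut), then the shift along the tool's x, y, z in m, then the turn, a rotation vector about the tool's x, y, z in rad. A call has exactly 10 rows; each row is the pose to reach, as a shift and turn from the pose commanded when the call began, along the tool's axes at that moment; what a row does not reach only later rows make up. A row lasts 1/12 s, in which the tool goes at most 41.7 mm and 7.16 degrees, less where a joint would pass 70% of its speed; a pose out of reach is approached as far as the arm can. A call with a gripper value outside its range is refused whole. The fingers move at their own pace and stop on an object; "squeeze" is the grip in N (left out, the last holds). Time passes only in rows, so rows that repeat a pose let the fingers close, or fill a call up. It gives the time, the measured TCP pose, the force and the opening at its end, in the units of the state.
- sense(): the state, without advancing time (a new reading comes with each control period).
- snapshot(name): name is "scene" or "top"; returns a dict with "frame" (420x560x3 uint8, blue, green, red), "fx", "fy", "cx", "cy" (pixels), "rvec" (rotation vector, rad) and "tvec" (3), from world to camera coordinates, as OpenCV has them. Camera axes: x right, y down, z forward; pixel columns grow to the right and rows downward; lengths in mm; the calibration is good to about 2 mm. A picture is of the moment at which its call begins. There is no depth.
- hand_in(): hands the job in, once; it reports no verdict.
The state is a dict: "time": time; "joint_pos": joint angles; "qd": joint speeds; "joint_efforts": joint torques, N m; "tool_pos": TCP position; "tcp_rot": TCP orientation; "ft_force": force on the tool from outside, world axes, zero at the start; "wrist_torque": the same for the moment, N m; "finger_gap": finger opening in mm.
Only numpy, scipy, OpenCV 4.12 (cv2) and the standard library are available. Lean on these libraries where they do the work, as an engineer would, in place of code of your own. Each camera call takes 0.05 s, during which the arm holds its last target.

## Working session

There is one attempt and no reset: what is moved stays moved. The work goes in short steps, Python scripts to look and compute and a tool call to move; the robot and the scene stay as the last step left them, time stands still between calls to the robot, and variables do not carry over. Pictures are saved under pics/ and viewed, and the job is handed in when it is done.

Besides the shell and the picture viewer there is one more tool, called after "Emit:" as name(argument=value, ...), one argument or row to a line, values as JSON. drive_tool: Moves the arm, as the interface text tells. Its arguments: {"type":"object","properties":{"deltas":{"type":"array","items":{"type":"array","items":{"type":"number"}}},"squeeze":{"type":"number"}},"required":["deltas"]}

```bash
mkdir -p pics; ls
python3 - <<'E'
from bench import sense,snapshot
import cv2
print(sense())
for n in("scene","top"):
    s=snapshot(n); cv2.imwrite(f"pics/{n}0.png",s["frame"]); print({k:v for k,v in s.items() if k!="frame"})
E
```

```text
pics
{'time': 0.0, 'joint_pos': array([ 6.34596458e+01,  7.51578627e+00,  8.53284683e+01, -5.65407218e-04,
        8.72619638e+01, -4.89299693e+00]), 'qd': array([-0.06038452, -0.03438886, -0.08733493,  0.02301891,  0.0117393 ,
        0.12431778]), 'joint_efforts': array([-3.25373803e-04, -5.69391775e+01, -5.00553989e+01, -3.15218795e-04,
        1.47455628e-02,  1.25899948e-05]), 'tool_pos': array([221.05170005, 557.15708805, 204.64518227]), 'tcp_rot': array([ -94.58838634,   89.89378009, -116.23571605]), 'ft_force': array([ 0.64343693,  0.30773668, -0.18791304]), 'wrist_torque': array([ 0.02948901,  0.07579556, -0.03633602]), 'finger_gap': 85.50065751901579}
{'fx': 515.6163763791922, 'fy': 515.6163763791922, 'cx': 274.1586121456415, 'cy': 218.86463747195188, 'rvec': array([ 1.48690129,  2.28074184, -0.74530532]), 'tvec': array([ 216.66755355, -291.7544249 , 1787.72290838])}
{'fx': 515.1156856282674, 'fy': 515.1156856282674, 'cx': 275.5695096913837, 'cy': 203.01173319719837, 'rvec': array([ 2.10308257, -2.14489334,  0.21065495]), 'tvec': array([  14.56225605,  499.57507178, 1385.68673223])}
```

View pics/scene0.png

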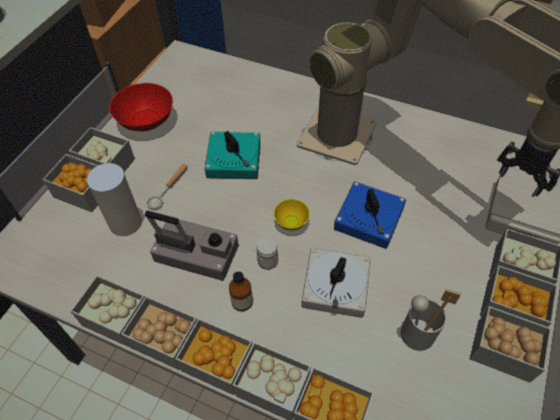

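View pics/top0.png

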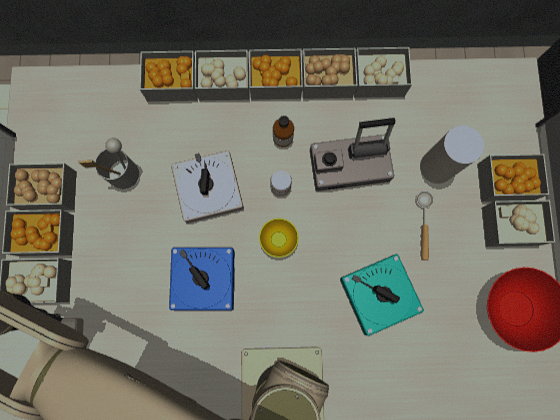

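The scene and top views show the white-plated heat unit at top (206,185) and scene (337,280). The blue (202,279) and turquoise (382,295) boxes are look-alikes. The power unit is at top (352,162). I'll enlarge both units.

```bash
cat > h.py <<'E'
import numpy as np,cv2
from scipy.spatial.transform import Rotation as R
from bench import sense,snapshot
def K(s): return np.array([[s["fx"],0,s["cx"]],[0,s["fy"],s["cy"]],[0,0,1]])
def proj(s,p): return cv2.projectPoints(np.array(p,float).reshape(-1,1,3),s["rvec"],s["tvec"],K(s),None)[0].reshape(-1,2)
def onz(s,uv,z):
    M=cv2.Rodrigues(s["rvec"])[0]; c=-M.T@s["tvec"]
    d=M.T@np.linalg.inv(K(s))@np.array([uv[0],uv[1],1.]); return c+d*(z-c[2])/d[2]
def crop(s,x0,y0,w,h,k,name):
    c=cv2.resize(s["frame"][y0:y0+h,x0:x0+w],None,fx=k,fy=k,interpolation=cv2.INTER_CUBIC); cv2.imwrite("pics/"+name,c)
E
python3 - <<'E'
from h import *
s=snapshot("top"); 
a=cv2.resize(s["frame"][140:235,165:250],None,fx=6,fy=6,interpolation=cv2.INTER_CUBIC);cv2.imwrite("pics/td.png",a)
crop(s,300,110,105,90,6,"tp.png")
s=snapshot("scene"); crop(s,290,240,90,80,6,"sd.png");crop(s,130,200,120,85,6,"sp.png")
E
```

```text
(no output)
```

View pics/td.png

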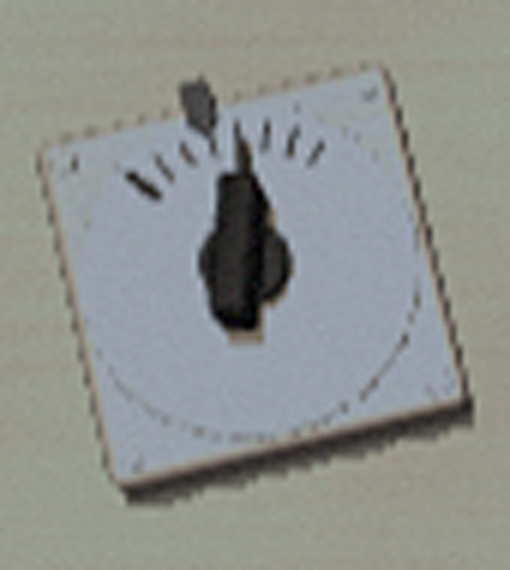

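View pics/tp.png

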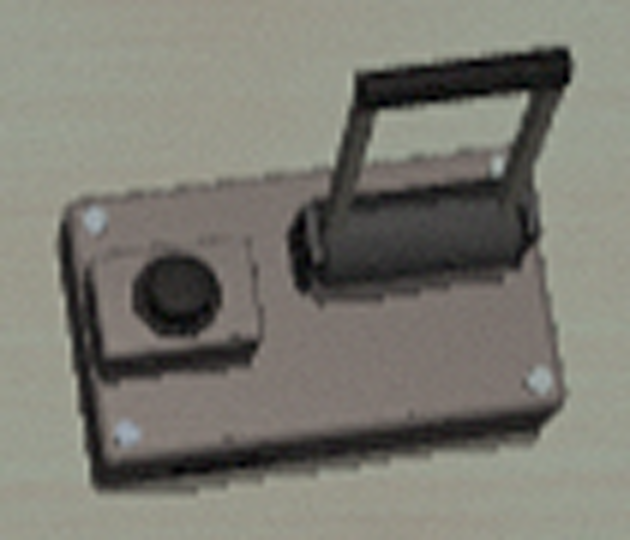

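View pics/sd.png

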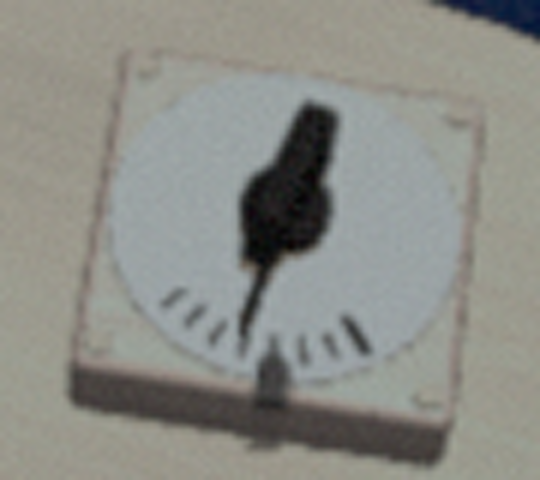

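View pics/sp.png

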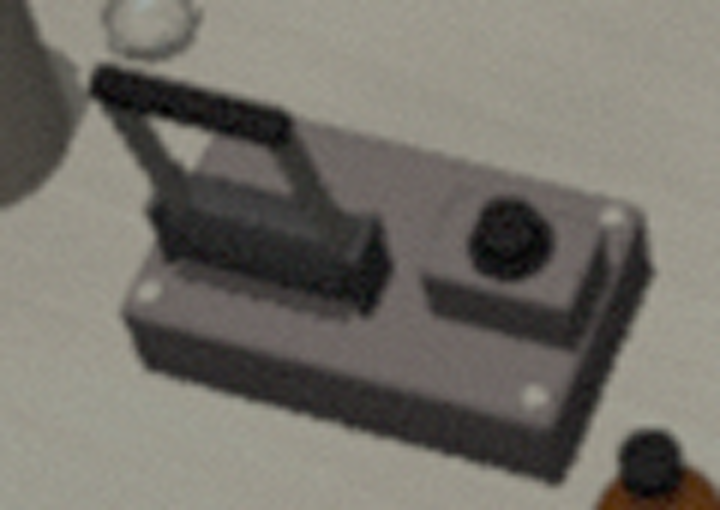

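Run:
```python
from h import *
t=snapshot("top"); s=snapshot("scene")
T=lambda x,y:((x+.5)/6-.5+165,(y+.5)/6-.5+140)
P=lambda x,y:((x+.5)/6-.5+300,(y+.5)/6-.5+110)
SD=lambda x,y:((x+.5)/6-.5+290,(y+.5)/6-.5+240)
SP=lambda x,y:((x+.5)/6-.5+130,(y+.5)/6-.5+200)
np.set_printoptions(precision=1,suppress=True)
# white plate mask -> ellipse/contour
c=[onz(t,T(*p),50) for p in[(42,150),(380,67),(466,400),(122,485)]]
c2=[onz(s,SD(*p),50) for p in[(123,52),(482,100),(450,412),(75,362)]]
print(np.array(c),np.mean(c,0)); print(np.array(c2),np.mean(c2,0))
for cc in(c,c2): print([np.linalg.norm(cc[i]-cc[(i+1)%4]) for i in range(4)])
C=(np.mean(c,0)+np.mean(c2,0))/2; print("C",C)
def ang(p): d=p-C; return np.degrees(np.arctan2(d[1],d[0])),np.hypot(d[0],d[1])
print("top zero",ang(onz(t,T(143,185),51)))
for p in[(166,168),(188,155),(265,135),(291,142),(316,153)]: print(ang(onz(t,T(*p),51)))
print("needle top",ang(onz(t,T(240,125),57)),"scene",ang(onz(s,SD(243,335),57)))
print("scene zero",ang(onz(s,SD(357,335),51)))
for p in [(330,345),(303,350),(220,330),(197,318),(175,297)]: print(ang(onz(s,SD(*p),51)))
for z in(55,60): print("marker top",ang(onz(t,T(212,140),z)),"sc",ang(onz(s,SD(273,340),z)), "outer",ang(onz(t,T(192,88),z)))
# knob
for p in[(218,175),(260,172),(218,325),(255,325)]: print("knob",ang(onz(t,T(*p),110)),onz(t,T(*p),110))
for p in [(305,105),(338,107)]: print("knob s",ang(onz(s,SD(*p),110)),onz(s,SD(*p),110))
# power unit
b=[onz(t,P(*p),60) for p in[(70,207),(527,150),(563,400),(103,465)]]; print(np.array(b),np.mean(b,0),[np.linalg.norm(b[i]-b[(i+1)%4]) for i in range(4)])
b=[onz(s,SP(*p),60) for p in[(645,215),(552,430),(125,312)]]; print(np.array(b),[np.linalg.norm(b[i]-b[(i+1)%3]) for i in range(3)])
print("button",onz(t,P(180,285),121),onz(s,SP(512,232),121))
```

```text
[[615.2 295.4  50. ]
 [652.7 136.7  50. ]
 [492.   97.4  50. ]
 [455.3 255.7  50. ]] [553.8 196.3  50. ]
[[498.4  98.3  50. ]
 [456.4 261.4  50. ]
 [613.9 298.   50. ]
 [657.1 139.   50. ]] [556.4 199.2  50. ]
[np.float64(163.0506145585052), np.float64(165.4854186337607), np.float64(162.57830763752202), np.float64(164.77181615777073)]
[np.float64(168.45776699922942), np.float64(161.76378720001418), np.float64(164.77138831709482), np.float64(163.85219947843797)]
C [555.1 197.7  50. ]
top zero (np.float64(49.92862761991819), np.float64(65.20328530145912))
(np.float64(38.121025786792295), np.float64(63.54241013191445))
(np.float64(27.32594690809735), np.float64(63.13731109513451))
(np.float64(-6.189326413442108), np.float64(65.50120759653278))
(np.float64(-17.40475903929857), np.float64(64.43929956051353))
(np.float64(-29.007386031536324), np.float64(63.952499816857895))
needle top (np.float64(3.2646871297862585), np.float64(68.61564062503071)) scene (np.float64(4.804939911959634), np.float64(63.66555370823061))
scene zero (np.float64(51.68252122121525), np.float64(64.83588487486188))
(
[... 1046 characters left out ...]
float64(40.05163768697406)) [516.4 187.4 110. ]
knob s (np.float64(-173.21596543217018), np.float64(27.14841322063767)) [528.2 194.5 110. ]
knob s (np.float64(161.68206700001616), np.float64(33.500588163895415)) [523.3 208.3 110. ]
[[ 664.8  -99.3   60. ]
 [ 688.9 -316.2   60. ]
 [ 567.1 -325.4   60. ]
 [ 540.3 -110.4   60. ]] [ 615.3 -212.8   60. ] [np.float64(218.2143747633782), np.float64(122.0806136932653), np.float64(216.71984608826818), np.float64(125.08789634868026)]
[[ 547.4 -107.7   60. ]
 [ 669.8  -94.    60. ]
 [ 693.7 -307.6   60. ]] [np.float64(123.22609029954063), np.float64(214.91260076802217), np.float64(247.7130896033312)]
button [ 608.5 -142.2  121. ] [ 614.2 -136.4  121. ]
```

Run:
```python
from h import *
np.set_printoptions(precision=1,suppress=True)
t=snapshot("top"); s=snapshot("scene"); st=sense()
print("roll top",onz(t,(461,146),220),"scene",onz(s,(108,177),220))
print("cup",onz(t,(116,172),60),onz(s,(423,325),60))
print("bottle",onz(t,(284,122),150),"tin",onz(t,(281,181),85),"bowl",onz(t,(279,238),40))
r=R.from_euler('xyz',st["tcp_rot"],degrees=True); M=r.as_matrix(); print(M)
d=np.array([555,198,300])-st["tool_pos"]; print("delta tool",M.T@d)
```

```text
roll top [ 602.7 -460.3  220. ] scene [ 606.9 -457.6  220. ]
cup [594.  447.7  60. ] [604.1 448.6  60. ]
bottle [699.2 -21.3 150. ] tin [553.5 -11.   85. ] bowl [402.7  -2.8  40. ]
[[-0.   0.4  0.9]
 [-0.   0.9 -0.4]
 [-1.  -0.  -0. ]]
delta tool [ -94.4 -211.2  442.9]
```

```bash
cat >> h.py <<'E'
def plan(x,y,z,psi):
    "delta in tool axes from measured pose to pointing-down pose with tool y at world angle psi deg"
    st=sense(); M=R.from_euler('xyz',st["tcp_rot"],degrees=True).as_matrix()
    c,s_=np.cos(np.radians(psi)),np.sin(np.radians(psi))
    X=np.array([0,0,-1.]);Y=np.array([c,s_,0]);G=np.column_stack([X,Y,np.cross(X,Y)])
    d=M.T@(np.array([x,y,z])-st["tool_pos"])/1000; rv=R.from_matrix(M.T@G).as_rotvec()
    print("t",round(st["time"],2),"pos",st["tool_pos"].round(1),"psi",np.degrees(np.arctan2(M[1,1],M[0,1])).round(2),"d",d.round(4),"rv",rv.round(4),"j6",st["joint_pos"][5].round(1),"gap",round(st["finger_gap"],1),"F",st["ft_force"].round(1),"T",st["wrist_torque"].round(2))
E
python3 - <<'E'
from h import *
plan(555,198,250,90)
E
```

```text
t 0.4 pos [221.2 557.6 205.5] psi 68.35 d [-0.0444 -0.2112  0.4429] rv [-3.778e-01 -1.000e-04  3.000e-04] j6 -4.9 gap 85.6 F [ 0.3 -0.1  0.3] T [-0.   -0.02  0.02]
```

Emit:
drive_tool(
  deltas=[
    [0, -0.044, -0.02, 0.04, -0.04, 0, 0],
    [0, -0.044, -0.04, 0.08, -0.08, 0, 0],
    [0, -0.044, -0.055, 0.115, -0.12, 0, 0],
    [0, -0.044, -0.07, 0.15, -0.16, 0, 0],
    [0, -0.044, -0.088, 0.185, -0.2, 0, 0],
    [0, -0.044, -0.105, 0.22, -0.24, 0, 0],
    [0, -0.044, -0.122, 0.255, -0.28, 0, 0],
    [0, -0.044, -0.138, 0.29, -0.32, 0, 0],
    [0, -0.044, -0.155, 0.325, -0.36, 0, 0],
    [0, -0.044, -0.17, 0.357, -0.378, 0, 0],
  ],
)

```text
time: 1.23
tool_pos: [491.9, 265.7, 249.9]
tcp_rot: [-10.2, 90.0, -10.1]
ft_force: [0.8, 0.8, 0.2]
finger_gap: 85.5
```

Emit:
drive_tool(
  deltas=[
    [0, 0, -0.015, 0.03, 0, 0, 0],
    [0, 0, -0.03, 0.06, 0, 0, 0],
    [0, 0, -0.041, 0.086, 0, 0, 0],
    [0, 0, -0.041, 0.086, 0, 0, 0],
    [0, 0, -0.041, 0.086, 0, 0, 0],
    [0, 0, -0.041, 0.086, 0, 0, 0],
    [0, 0, -0.041, 0.086, 0, 0, 0],
    [0, 0, -0.041, 0.086, 0, 0, 0],
    [0, 0, -0.041, 0.086, 0, 0, 0],
    [0, 0, -0.041, 0.086, 0, 0, 0],
  ],
)

```text
time: 2.07
tool_pos: [576.0, 227.6, 250.1]
tcp_rot: [20.1, 90.0, 20.2]
ft_force: [0.3, -0.4, 0.7]
finger_gap: 85.6
```

Run:
```python
from h import *
plan(555,198,80,90)
s=snapshot("scene"); crop(s,260,120,140,200,3,"s1.png")
```

```text
t 2.07 pos [576.  227.6 250.1] psi 90.07 d [ 0.1701 -0.0296 -0.0211] rv [ 0.0012  0.0005 -0.0002] j6 -73.3 gap 85.6 F [ 0.3 -0.4  0.7] T [ 0.02  0.   -0.03]
```

View pics/s1.png

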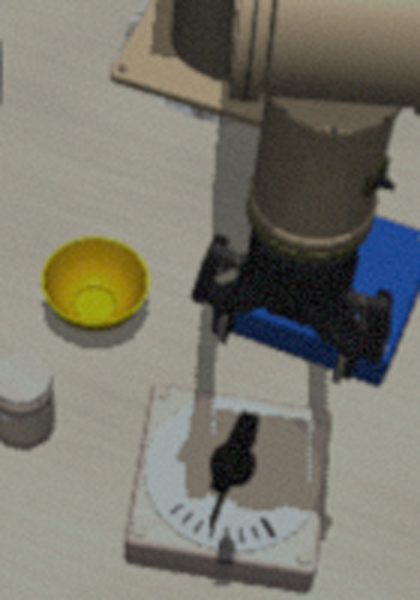

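The open gripper is above the board near the dial, and the needle and marker are visible beneath it. Next I'll move over the knob and descend.

Emit:
drive_tool(
  deltas=[
    [0, 0.02, -0.03, -0.022, 0, 0, 0],
    [0, 0.05, -0.0305, -0.022, 0, 0, 0],
    [0, 0.08, -0.0305, -0.022, 0, 0, 0],
    [0, 0.11, -0.0305, -0.022, 0, 0, 0],
    [0, 0.135, -0.0305, -0.022, 0, 0, 0],
    [0, 0.15, -0.0305, -0.022, 0, 0, 0],
    [0, 0.16, -0.0305, -0.022, 0, 0, 0],
    [0, 0.168, -0.0305, -0.022, 0, 0, 0],
    [0, 0.17, -0.0305, -0.022, 0, 0, 0],
    [0, 0.17, -0.0305, -0.022, 0, 0, 0],
  ],
)

```text
time: 2.95
tool_pos: [554.7, 196.6, 80.0]
tcp_rot: [15.8, 90.0, 15.8]
ft_force: [0.5, 0.8, -0.4]
finger_gap: 85.1
```

Emit:
drive_tool(
  deltas=[
    [130, 0, 0, 0, 0, 0, 0],
    [160, 0, 0, 0, 0, 0, 0],
    [180, 0, 0, 0, 0, 0, 0],
    [200, 0, 0, 0, 0, 0, 0],
    [220, 0, 0, 0, 0, 0, 0],
    [230, 0, 0, 0, 0, 0, 0],
    [230, 0, 0, 0, 0, 0, 0],
    [230, 0, 0, 0, 0, 0, 0],
    [230, 0, 0, 0, 0, 0, 0],
    [230, 0, 0, 0, 0, 0, 0],
  ],
  squeeze=20,
)

```text
time: 3.78
tool_pos: [554.4, 199.5, 80.9]
tcp_rot: [78.9, 89.7, 79.0]
ft_force: [-3.1, 10.4, 5.4]
finger_gap: 17.1
```

Run:
```python
from h import *
plan(554,197,80,90)
```

```text
t 3.78 pos [554.4 199.5  80.9] psi 90.07 d [ 0.0009 -0.0025 -0.0004] rv [ 0.0013  0.0009 -0.0044] j6 -75.5 gap 17.1 F [-3.1 10.4  5.4] T [1.83 0.61 0.05]
```

Emit:
drive_tool(
  deltas=[
    [230, 0, 0.003, 0, 0, 0, 0],
    [230, 0, 0.003, 0, -0.08, 0, 0],
    [230, 0, 0.003, 0, -0.16, 0, 0],
    [230, 0, 0.003, 0, -0.25, 0, 0],
    [230, 0, 0.003, 0, -0.34, 0, 0],
    [230, 0, 0.003, 0, -0.43, 0, 0],
    [230, 0, 0.003, 0, -0.52, 0, 0],
    [230, 0, 0.003, 0, -0.61, 0, 0],
    [230, 0, 0.003, 0, -0.68, 0, 0],
    [230, 0, 0.003, 0, -0.74, 0, 0],
  ],
)

```text
time: 4.62
tool_pos: [555.1, 198.6, 80.9]
tcp_rot: [-87.7, 89.9, -45.1]
ft_force: [-1.4, -4.0, 6.6]
finger_gap: 17.2
```

Run:
```python
from h import *
plan(554,197,80,141)
s=snapshot("scene"); crop(s,290,240,90,80,6,"s2.png")
s=snapshot("top"); crop(s,165,140,85,95,6,"t2.png")
```

```text
t 4.62 pos [555.1 198.6  80.9] psi 132.6 d [ 0.0009 -0.0004 -0.0019] rv [-1.466e-01 -1.000e-04  1.900e-03] j6 -117.8 gap 17.2 F [-1.4 -4.   6.6] T [-0.97  0.21 -0.17]
```

View pics/s2.png

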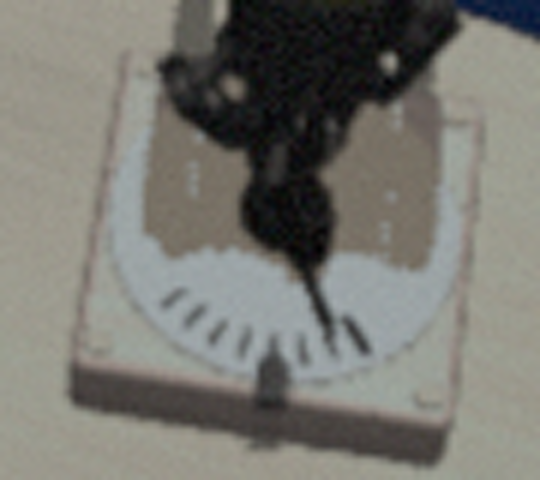

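View pics/t2.png

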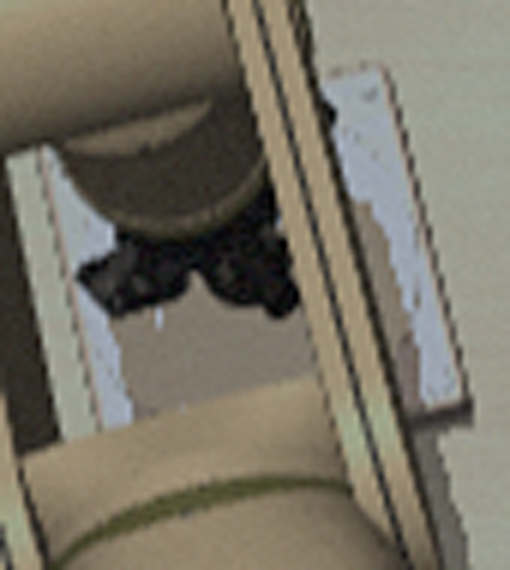

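Scene crop: the needle at (328,335) sits near the first tick, about 0.17 rad above the thick zero line at (357,335). I'll keep turning down to the stop.

Emit:
drive_tool(
  deltas=[
    [230, 0, 0, 0, -0.04, 0, 0],
    [230, 0, 0, 0, -0.08, 0, 0],
    [230, 0, 0, 0, -0.12, 0, 0],
    [230, 0, 0, 0, -0.15, 0, 0],
    [230, 0, 0, 0, -0.18, 0, 0],
    [230, 0, 0, 0, -0.2, 0, 0],
    [230, 0, 0, 0, -0.22, 0, 0],
    [230, 0, 0, 0, -0.24, 0, 0],
    [230, 0, 0, 0, -0.24, 0, 0],
    [230, 0, 0, 0, -0.24, 0, 0],
  ],
)

```text
time: 5.55
tool_pos: [555.8, 199.1, 80.9]
tcp_rot: [-61.3, 89.8, -5.2]
ft_force: [3.2, -3.2, 5.7]
finger_gap: 16.8
```

Run:
```python
from h import *
plan(554,197,80,141)
s=snapshot("scene"); crop(s,290,240,90,80,6,"s3.png")
```

```text
t 5.55 pos [555.8 199.1  80.9] psi 146.1 d [ 0.0009  0.0003 -0.0027] rv [0.089  0.0014 0.0023] j6 -131.3 gap 16.8 F [ 3.2 -3.2  5.7] T [-0.69 -0.48 -0.25]
```

View pics/s3.png

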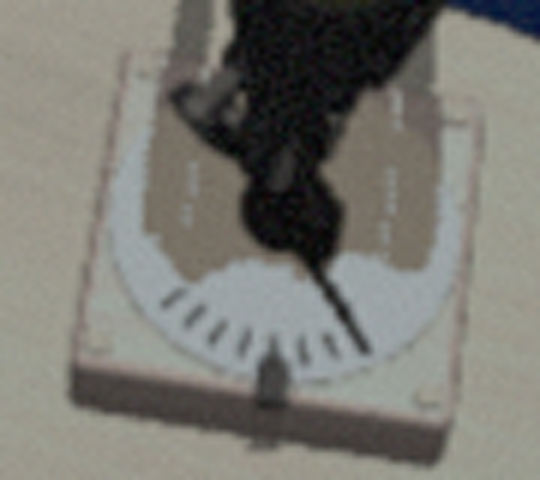

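Emit:
drive_tool(
  deltas=[
    [230, 0, 0, 0, -0.03, 0, 0],
    [230, 0, 0, 0, -0.06, 0, 0],
    [230, 0, 0, 0, -0.06, 0, 0],
    [230, 0, 0, 0, -0.06, 0, 0],
    [230, 0, 0, 0, -0.06, 0, 0],
    [230, 0, 0, 0, -0.06, 0, 0],
    [230, 0, 0, 0, -0.06, 0, 0],
    [230, 0, 0, 0, -0.06, 0, 0],
    [230, 0, 0, 0, -0.06, 0, 0],
    [230, 0, 0, 0, -0.06, 0, 0],
  ],
)

```text
time: 6.43
tool_pos: [555.8, 199.1, 80.9]
tcp_rot: [-64.1, 89.8, -4.6]
ft_force: [2.3, -4.6, 5.9]
finger_gap: 16.9
```

Run:
```python
from h import *
plan(554,197,80,141)
```

```text
t 6.43 pos [555.8 199.1  80.9] psi 149.49 d [ 0.0009  0.0004 -0.0027] rv [0.1483 0.0013 0.0023] j6 -134.7 gap 16.9 F [ 2.3 -4.6  5.9] T [-0.75 -0.45 -0.82]
```

Emit:
drive_tool(
  deltas=[
    [120, 0, 0, 0, 0, 0, 0],
    [80, 0, 0, 0, 0, 0, 0],
    [60, 0, 0, 0, 0, 0, 0],
    [60, 0, 0, 0, 0, 0, 0],
    [60, -0.02, 0, 0, 0, 0, 0],
    [60, -0.06, 0, 0, 0, 0, 0],
    [60, -0.1, 0, 0, 0, 0, 0],
    [60, -0.14, 0, 0, 0, 0, 0],
    [100, -0.17, 0, 0, 0, 0, 0],
    [200, -0.17, 0, 0, 0, 0, 0],
  ],
)

```text
time: 7.27
tool_pos: [557.6, 200.7, 258.6]
tcp_rot: [-43.5, 89.3, 16.1]
ft_force: [1.6, 0.4, 1.5]
finger_gap: 42.1
```

Run:
```python
from h import *
plan(611,-140,250,96)
s=snapshot("scene"); crop(s,290,240,90,80,6,"s4.png")
```

```text
t 7.27 pos [557.6 200.7 258.6] psi 149.62 d [ 0.0081 -0.2183 -0.267 ] rv [0.9359 0.0121 0.0036] j6 -134.8 gap 42.1 F [1.6 0.4 1.5] T [ 0.06 -0.02 -0.01]
```

View pics/s4.png

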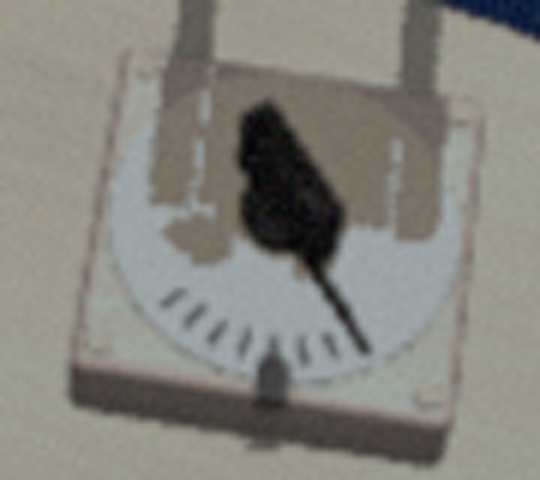

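Scene crop: the knob and needle are both on the thick zero line, with the needle tip at (363,350). Heat is at zero. Next is the button.

Emit:
drive_tool(
  deltas=[
    [255, 0, -0.022, -0.027, 0.1, 0, 0],
    [255, 0, -0.045, -0.054, 0.2, 0, 0],
    [255, 0, -0.067, -0.08, 0.3, 0, 0],
    [255, 0, -0.09, -0.107, 0.4, 0, 0],
    [255, 0, -0.112, -0.134, 0.5, 0, 0],
    [255, 0, -0.135, -0.16, 0.6, 0, 0],
    [255, 0, -0.157, -0.187, 0.7, 0, 0],
    [255, 0, -0.18, -0.214, 0.8, 0, 0],
    [255, 0, -0.2, -0.24, 0.9, 0, 0],
    [255, 0, -0.218, -0.267, 1.0, 0, 0],
  ],
)

```text
time: 8.15
tool_pos: [606.7, -142.4, 247.3]
tcp_rot: [155.2, 89.8, 157.3]
ft_force: [1.4, -0.2, 0.4]
finger_gap: 0.1
```

Emit:
drive_tool(
  deltas=[
    [255, 0, 0, 0, 0.12, 0, 0],
    [255, 0, 0, 0, 0.24, 0, 0],
    [255, 0, 0, 0, 0.36, 0, 0],
    [255, 0, 0, 0, 0.48, 0, 0],
    [255, 0, 0, 0, 0.6, 0, 0],
    [255, 0, 0, 0, 0.72, 0, 0],
    [255, 0, 0, 0, 0.84, 0, 0],
    [255, 0, 0, 0, 0.96, 0, 0],
    [255, 0, 0, 0, 1.08, 0, 0],
    [255, 0, 0, 0, 1.2, 0, 0],
  ],
)

```text
time: 8.98
tool_pos: [606.5, -140.6, 247.3]
tcp_rot: [-134.0, 89.8, 159.2]
ft_force: [0.6, 0.1, 0.2]
finger_gap: 0.0
```

Run:
```python
from h import *
plan(611,-140,140,6.6)
s=snapshot("scene"); crop(s,100,120,180,180,4,"s5.png")
```

```text
t 8.98 pos [ 606.5 -140.6  247.3] psi 23.22 d [0.1073 0.0046 0.0015] rv [ 0.2901 -0.002   0.0028] j6 -41.0 gap 0.0 F [0.6 0.1 0.2] T [-0.    0.   -0.05]
```

View pics/s5.png

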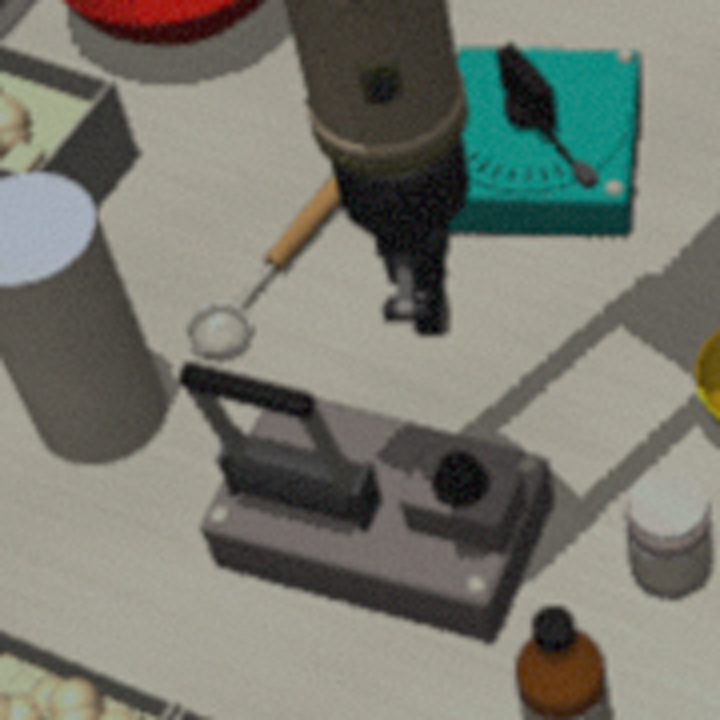

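The closed gripper stands clear above the button. The lever is up, and the button is at crop (460,478). I'll align, then descend to just above it.

Emit:
drive_tool(
  deltas=[
    [255, 0.01, 0.003, -0.001, 0.1, 0, 0],
    [255, 0.03, 0.006, -0.002, 0.2, 0, 0],
    [255, 0.05, 0.006, -0.002, 0.29, 0, 0],
    [255, 0.07, 0.006, -0.002, 0.29, 0, 0],
    [255, 0.09, 0.006, -0.002, 0.29, 0, 0],
    [255, 0.1, 0.006, -0.002, 0.29, 0, 0],
    [255, 0.107, 0.006, -0.002, 0.29, 0, 0],
    [255, 0.112, 0.006, -0.002, 0.29, 0, 0],
    [255, 0.112, 0.006, -0.002, 0.29, 0, 0],
    [255, 0.112, 0.006, -0.002, 0.29, 0, 0],
  ],
)

```text
time: 9.87
tool_pos: [612.5, -137.0, 138.4]
tcp_rot: [66.2, 89.9, -16.8]
ft_force: [-0.2, -0.0, 0.0]
finger_gap: 0.0
```

Run:
```python
from h import *
plan(611,-138,114,6.6)
s=snapshot("scene"); crop(s,130,190,120,100,6,"s6.png")
s=snapshot("top"); crop(s,290,90,130,110,6,"t6.png")
```

```text
t 9.87 pos [ 612.5 -137.   138.4] psi 6.96 d [ 0.0244 -0.0016  0.0008] rv [ 0.0063  0.0004 -0.0008] j6 -24.2 gap 0.0 F [-0.2 -0.   0. ] T [ 0.02 -0.02  0.05]
```

View pics/s6.png

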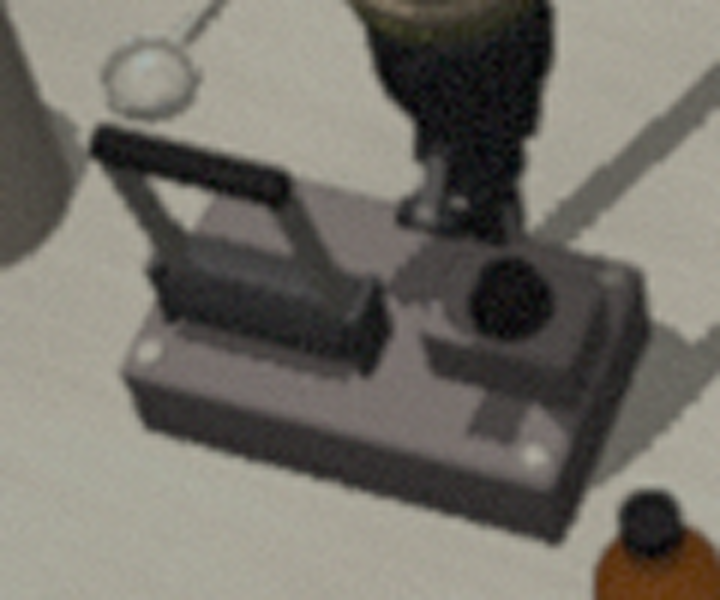

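View pics/t6.png

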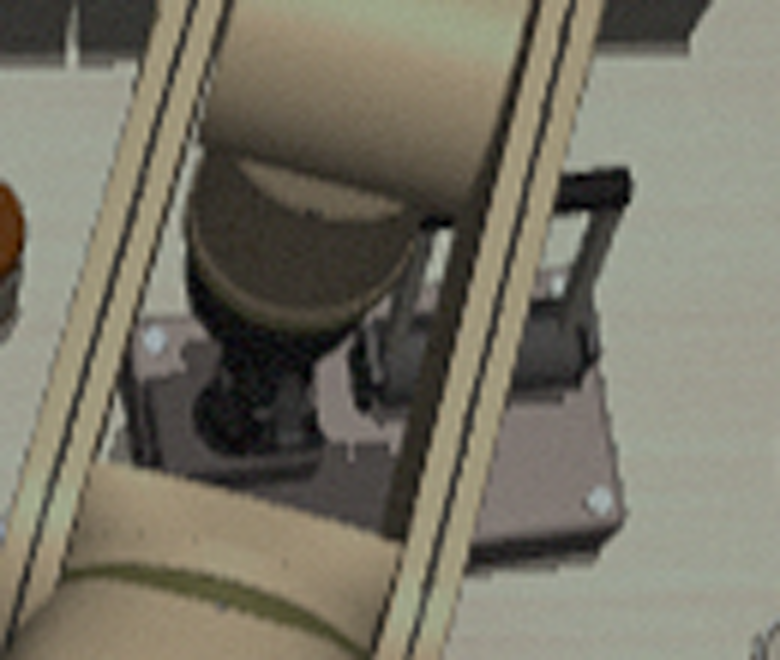

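Run:
```python
from h import *
s=snapshot("scene"); t=snapshot("top")
p=sense()["tool_pos"]
f=lambda q,o:((q-o+.5)*6-.5).round(0)
print(f(proj(s,[p,[611,-140,121],[p[0]-9,p[1],p[2]]]),np.array([130,190])), f(proj(t,[p,[611,-140,121]]),np.array([290,90])))
# lever clearance wrist
```

```text
[[508. 267.]
 [508. 284.]
 [517. 252.]] [[232. 384.]
 [235. 400.]]
```

Run:
```python
from h import *
s=snapshot("scene"); t=snapshot("top")
def e(s,x,y,w,h,k,n):
    c=cv2.convertScaleAbs(s["frame"][y:y+h,x:x+w],alpha=2.2,beta=10)
    cv2.imwrite("pics/"+n,cv2.resize(c,None,fx=k,fy=k,interpolation=cv2.INTER_CUBIC))
e(s,185,180,55,75,8,"s7.png"); e(t,305,125,60,50,10,"t7.png")
```

```text
(no output)
```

View pics/s7.png

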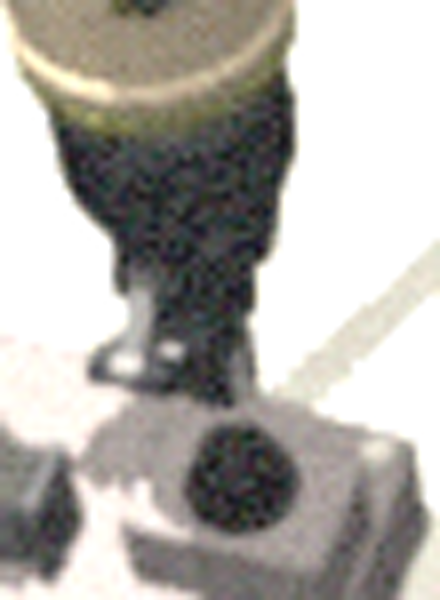

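View pics/t7.png

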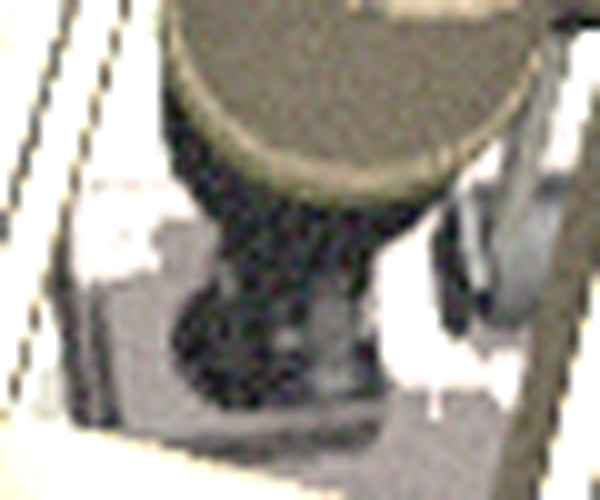

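Emit:
drive_tool(
  deltas=[
    [255, 0.008, -0.001, 0, 0, 0, 0],
    [255, 0.014, -0.001, 0, 0, 0, 0],
    [255, 0.017, -0.001, 0, 0, 0, 0],
    [255, 0.019, -0.001, 0, 0, 0, 0],
    [255, 0.02, -0.001, 0, 0, 0, 0],
    [255, 0.02, -0.001, 0, 0, 0, 0],
    [255, 0.02, -0.001, 0, 0, 0, 0],
    [255, 0.02, -0.001, 0, 0, 0, 0],
    [255, 0.02, -0.001, 0, 0, 0, 0],
    [255, 0.02, -0.001, 0, 0, 0, 0],
  ],
)

```text
time: 11.0
tool_pos: [611.2, -137.0, 118.0]
tcp_rot: [65.4, 90.0, -17.7]
ft_force: [0.1, -0.6, -0.6]
finger_gap: 0.1
```

Run:
```python
from h import *
plan(611,-138,114,6.6)
s=snapshot("scene"); crop(s,130,190,120,100,6,"s8.png")
```

```text
t 11.0 pos [ 611.2 -137.   118. ] psi 6.93 d [ 0.004  -0.0003  0.0009] rv [ 0.0058  0.0002 -0.0004] j6 -24.3 gap 0.1 F [ 0.1 -0.6 -0.6] T [-0.01  0.04  0.01]
```

View pics/s8.png

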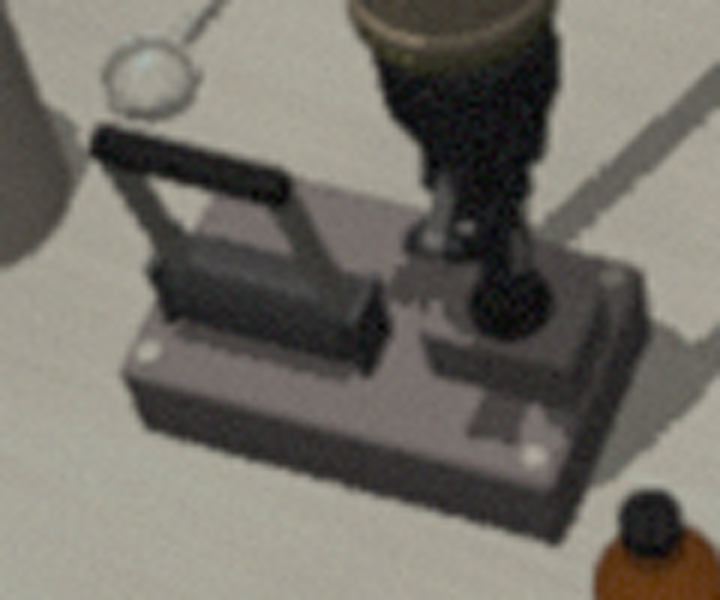

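No contact yet at z = 118, so I'll press on gently.

Emit:
drive_tool(
  deltas=[
    [255, 0.001, 0, 0, 0, 0, 0],
    [255, 0.002, 0, 0, 0, 0, 0],
    [255, 0.003, 0, 0, 0, 0, 0],
    [255, 0.004, 0, 0, 0, 0, 0],
    [255, 0.005, 0, 0, 0, 0, 0],
    [255, 0.006, 0, 0, 0, 0, 0],
    [255, 0.007, 0, 0, 0, 0, 0],
    [255, 0.008, 0, 0, 0, 0, 0],
    [255, 0.009, 0, 0, 0, 0, 0],
    [255, 0.009, 0, 0, 0, 0, 0],
  ],
)

```text
time: 11.88
tool_pos: [610.9, -136.9, 108.4]
tcp_rot: [-114.2, 90.0, 162.7]
ft_force: [0.6, 0.6, -0.3]
finger_gap: -0.3
```

Run:
```python
from h import *
plan(611,-138,114,6.6)
s=snapshot("scene"); crop(s,130,190,120,100,6,"s9.png")
```

```text
t 11.88 pos [ 610.9 -136.9  108.4] psi 6.93 d [-0.0056 -0.      0.0011] rv [ 0.0058 -0.0002  0.0004] j6 -24.3 gap -0.3 F [ 0.6  0.6 -0.3] T [-0.01  0.05 -0.02]
```

View pics/s9.png

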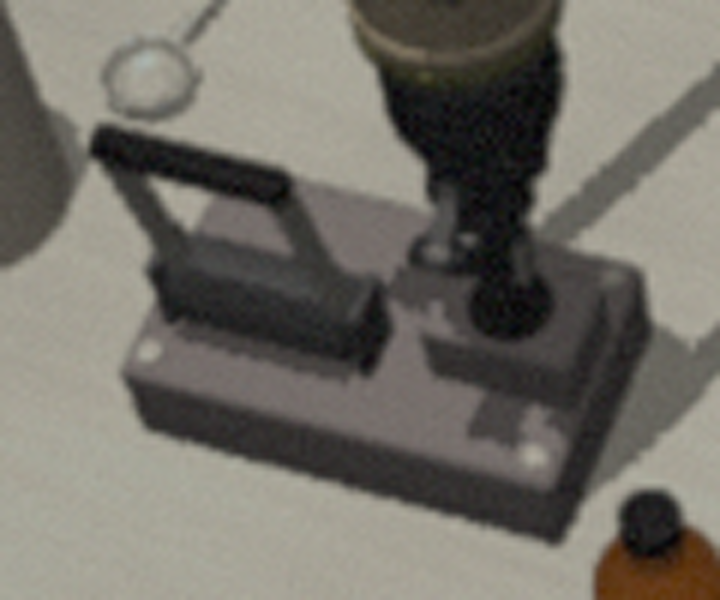

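Run:
```python
from h import *
s=snapshot("scene"); t=snapshot("top")
def e(s,x,y,w,h,k,n):
    c=cv2.convertScaleAbs(s["frame"][y:y+h,x:x+w],alpha=4,beta=0)
    cv2.imwrite("pics/"+n,cv2.resize(c,None,fx=k,fy=k,interpolation=cv2.INTER_CUBIC))
e(s,190,205,50,50,12,"s10.png"); e(t,305,125,60,50,12,"t10.png")
p=sense()["tool_pos"]
print((proj(s,[p,[611,-140,121]])-[190,205])*12,(proj(t,[p,[611,-140,121]])-[305,125])*12)
for x in(s,t):
    M=cv2.Rodrigues(x["rvec"])[0]; print("cam",-M.T@x["tvec"])
```

```text
[[309.35511847 417.20832304]
 [291.80218797 382.84907475]] [[265.48071319 389.34275154]
 [284.60232971 374.237617  ]]
cam [1243.95279478  344.94997378 1289.03437902]
cam [ 227.61451163   16.89820288 1455.27355379]
```

View pics/s10.png

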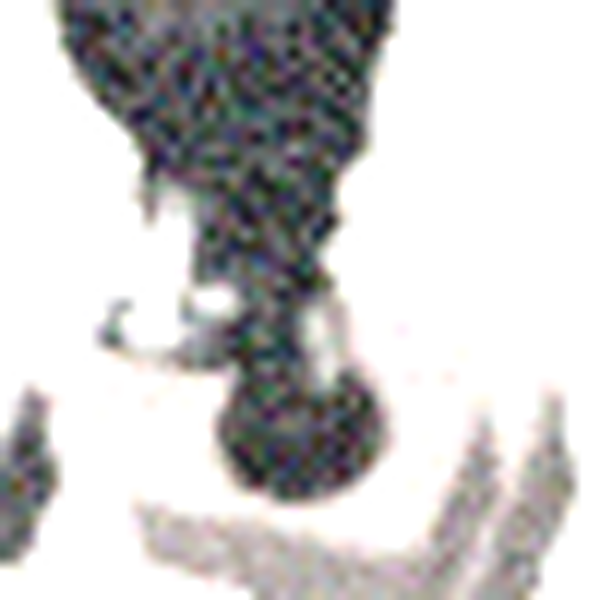

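View pics/t10.png

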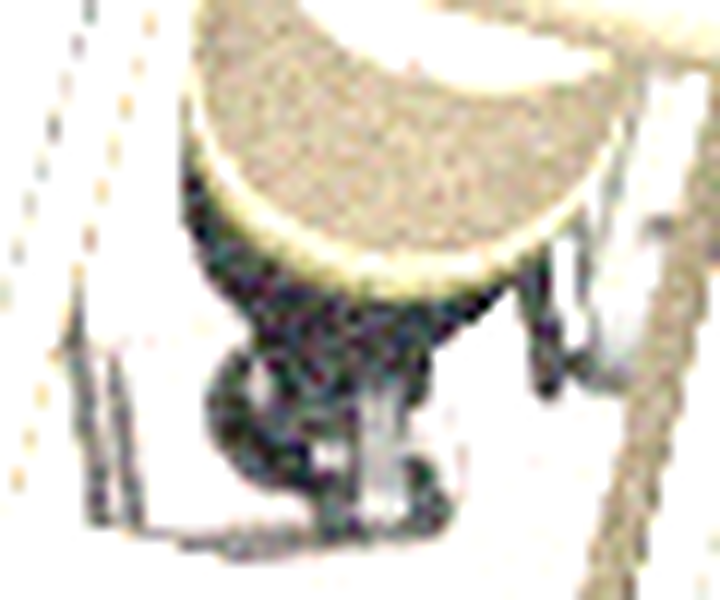

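```bash
cat >> h.py <<'E'
def tri(s,uv1,t,uv2):
    P=[]
    for c in(s,t): P.append(K(c)@np.column_stack([cv2.Rodrigues(c["rvec"])[0],c["tvec"]]))
    X=cv2.triangulatePoints(P[0],P[1],np.array(uv1,float).reshape(2,1),np.array(uv2,float).reshape(2,1)); X=(X[:3]/X[3]).ravel()
    return X, proj(s,X)[0]-uv1, proj(t,X)[0]-uv2
E
python3 - <<'E'
from h import *
s=snapshot("scene"); t=snapshot("top")
print("foot",tri(s,(199.5,232.5),t,(341.5,166.7)))
print("button",tri(s,(190+300/12,205+435/12),t,(330,157.6)))
E
```

```text
foot (array([ 594.53543511, -187.96918429,   88.47637762]), array([3.80465216, 0.65466577]), array([ 3.6629037 , -1.73291954]))
button (array([ 612.0202156 , -143.19243261,   99.69435274]), array([-1.01165587, -0.17713933]), array([-0.95725264,  0.38538401]))
```

Run:
```python
from h import *
st=sense();p=st["tool_pos"]; M=R.from_euler('xyz',st["tcp_rot"],degrees=True).as_matrix()
for n,(x,y,w,h,k) in {"scene":(170,150,80,100,7),"top":(290,95,90,85,8)}.items():
    s=snapshot(n); c=cv2.convertScaleAbs(s["frame"][y:y+h,x:x+w],alpha=2.5,beta=0)
    c=cv2.resize(c,None,fx=k,fy=k,interpolation=cv2.INTER_CUBIC)
    f=lambda q:tuple(int(v) for v in ((proj(s,q)[0]-[x,y]+.5)*k))
    q=lambda a,b,cc:p+M@np.array([a,b,cc])
    cv2.line(c,f(q(0,0,0)),f(q(-200,0,0)),(0,0,255),1)
    for hgt,col in((0,(0,255,0)),(-19,(255,0,0)),(-73,(255,0,255))): cv2.line(c,f(q(hgt,-40,0)),f(q(hgt,40,0)),col,1)
    cv2.circle(c,f(q(0,40,0)),4,(0,255,0),1)
    cv2.imwrite(f"pics/dbg_{n}.png",c)
```

```text
(no output)
```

View pics/dbg_scene.png

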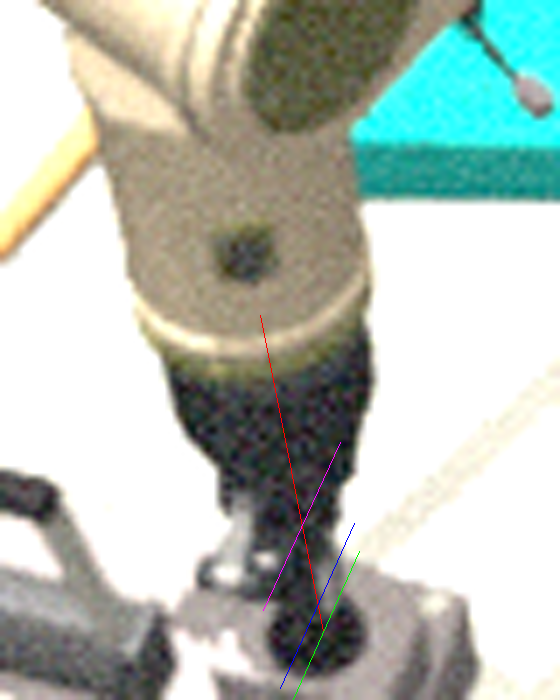

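View pics/dbg_top.png

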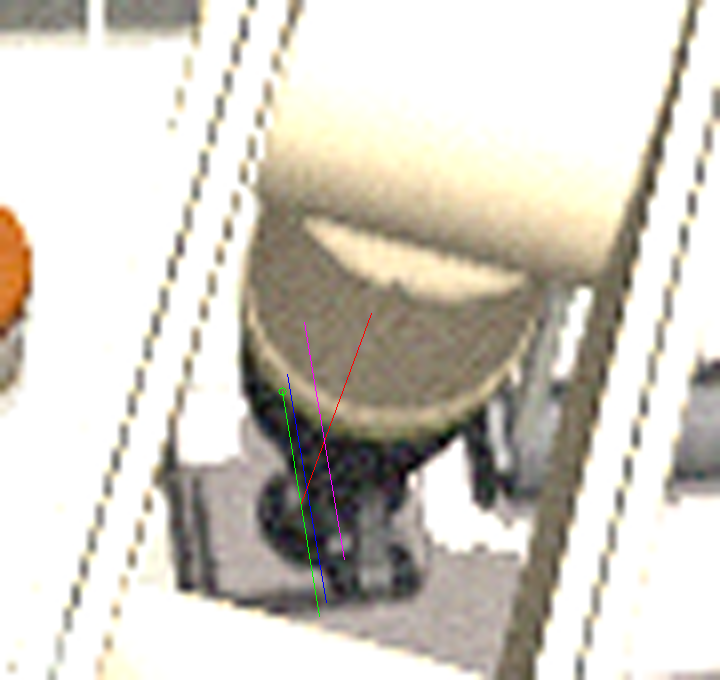

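The overlay shows the knuckles sticking out along the jaw direction at the expected height, and the axis passes over the button. The visible tips end about 13 mm above the nominal TCP, so I'll keep going down in small steps while watching the force.

Emit:
drive_tool(
  deltas=[
    [255, 0.0005, 0, 0.003, 0, 0, 0],
    [255, 0.001, 0, 0.003, 0, 0, 0],
    [255, 0.0015, 0, 0.003, 0, 0, 0],
    [255, 0.002, 0, 0.003, 0, 0, 0],
    [255, 0.0025, 0, 0.003, 0, 0, 0],
    [255, 0.003, 0, 0.003, 0, 0, 0],
    [255, 0.0035, 0, 0.003, 0, 0, 0],
    [255, 0.004, 0, 0.003, 0, 0, 0],
    [255, 0.004, 0, 0.003, 0, 0, 0],
    [255, 0.004, 0, 0.003, 0, 0, 0],
  ],
)

```text
time: 13.07
tool_pos: [611.4, -139.9, 104.6]
tcp_rot: [-105.6, 90.0, 171.3]
ft_force: [0.9, -0.4, -1.0]
finger_gap: 0.1
```

Run:
```python
from h import *
plan(611,-138,104,6.6)
s=snapshot("scene"); crop(s,130,190,120,100,6,"s11.png")
```

```text
t 13.07 pos [ 611.4 -139.9  104.6] psi 6.94 d [ 0.0006 -0.0001 -0.002 ] rv [ 0.0059 -0.      0.0001] j6 -24.5 gap 0.1 F [ 0.9 -0.4 -1. ] T [-0.08  0.01 -0.01]
```

View pics/s11.png

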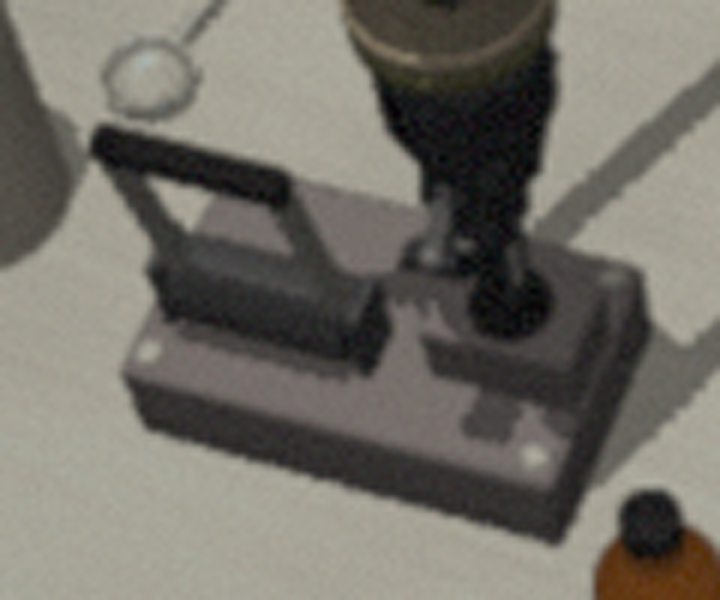

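Emit:
drive_tool(
  deltas=[
    [255, 0.0005, 0, 0, 0, 0, 0],
    [255, 0.001, 0, 0, 0, 0, 0],
    [255, 0.0015, 0, 0, 0, 0, 0],
    [255, 0.002, 0, 0, 0, 0, 0],
    [255, 0.0025, 0, 0, 0, 0, 0],
    [255, 0.003, 0, 0, 0, 0, 0],
    [255, 0.0035, 0, 0, 0, 0, 0],
    [255, 0.004, 0, 0, 0, 0, 0],
    [255, 0.0045, 0, 0, 0, 0, 0],
    [255, 0.005, 0, 0, 0, 0, 0],
  ],
)

```text
time: 13.95
tool_pos: [611.4, -140.0, 99.6]
tcp_rot: [-160.8, 90.0, 116.2]
ft_force: [-0.2, 0.0, 0.4]
finger_gap: 0.0
```

Run:
```python
from h import *
plan(611,-138,104,6.6)
```

```text
t 13.95 pos [ 611.4 -140.    99.6] psi 6.93 d [-0.0044 -0.0002 -0.002 ] rv [ 0.0058 -0.      0.    ] j6 -24.5 gap 0.0 F [-0.2  0.   0.4] T [ 0.01 -0.    0.02]
```

Run:
```python
from h import *
s=snapshot("scene"); t=snapshot("top")
def e(s,x,y,w,h,k,n):
    c=cv2.convertScaleAbs(s["frame"][y:y+h,x:x+w],alpha=3.,beta=0)
    cv2.imwrite("pics/"+n,cv2.resize(c,None,fx=k,fy=k,interpolation=cv2.INTER_CUBIC))
e(s,180,190,60,70,10,"s12.png"); e(t,305,125,60,50,12,"t12.png")
```

```text
(no output)
```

View pics/s12.png

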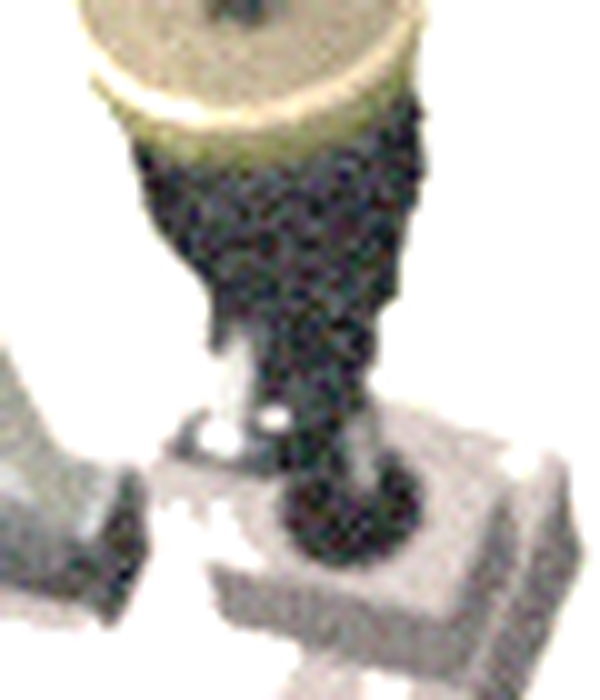

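View pics/t12.png

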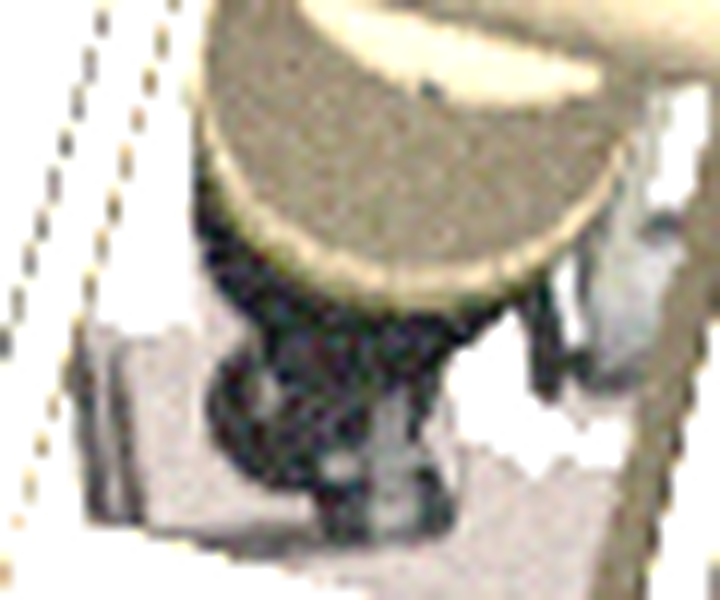

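Still no force. In the scene crop the finger strip's end, at (365,490), appears just above the back of the button disc. I'll continue in small steps.

Emit:
drive_tool(
  deltas=[
    [255, 0.0005, 0, 0, 0, 0, 0],
    [255, 0.001, 0, 0, 0, 0, 0],
    [255, 0.0015, 0, 0, 0, 0, 0],
    [255, 0.002, 0, 0, 0, 0, 0],
    [255, 0.0025, 0, 0, 0, 0, 0],
    [255, 0.003, 0, 0, 0, 0, 0],
    [255, 0.0035, 0, 0, 0, 0, 0],
    [255, 0.004, 0, 0, 0, 0, 0],
    [255, 0.004, 0, 0, 0, 0, 0],
    [255, 0.004, 0, 0, 0, 0, 0],
  ],
)

```text
time: 14.88
tool_pos: [611.4, -140.0, 95.7]
tcp_rot: [-81.0, 90.0, -164.1]
ft_force: [0.1, 0.2, 0.3]
finger_gap: -0.1
```

Run:
```python
from h import *
plan(611,-138,104,6.6)
s=snapshot("scene");crop(s,130,190,120,100,6,"s13.png")
```

```text
t 14.88 pos [ 611.4 -140.    95.7] psi 6.93 d [-0.0083 -0.0001 -0.002 ] rv [0.0058 0.     0.0001] j6 -24.5 gap -0.1 F [0.1 0.2 0.3] T [ 0.02  0.03 -0.03]
```

View pics/s13.png

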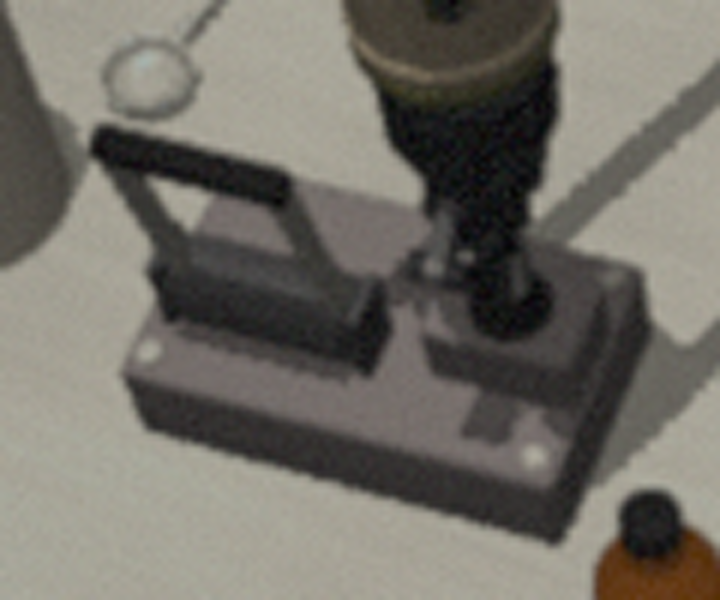

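Emit:
drive_tool(
  deltas=[
    [255, 0.0005, 0, 0, 0, 0, 0],
    [255, 0.001, 0, 0, 0, 0, 0],
    [255, 0.0015, 0, 0, 0, 0, 0],
    [255, 0.002, 0, 0, 0, 0, 0],
    [255, 0.0025, 0, 0, 0, 0, 0],
    [255, 0.003, 0, 0, 0, 0, 0],
    [255, 0.0035, 0, 0, 0, 0, 0],
    [255, 0.004, 0, 0, 0, 0, 0],
    [255, 0.004, 0, 0, 0, 0, 0],
    [255, 0.004, 0, 0, 0, 0, 0],
  ],
)

```text
time: 15.77
tool_pos: [611.5, -139.9, 91.7]
tcp_rot: [76.4, 90.0, -6.6]
ft_force: [-1.0, 1.0, 3.0]
finger_gap: 0.0
```

Run:
```python
from h import *
plan(611,-138,104,6.6)
s=snapshot("scene");t=snapshot("top")
def e(s,x,y,w,h,k,n):
    c=cv2.convertScaleAbs(s["frame"][y:y+h,x:x+w],alpha=5.,beta=-20)
    cv2.imwrite("pics/"+n,cv2.resize(c,None,fx=k,fy=k,interpolation=cv2.INTER_CUBIC))
e(s,180,190,60,70,10,"s14.png"); e(t,305,125,60,50,12,"t14.png")
```

```text
t 15.77 pos [ 611.5 -139.9   91.7] psi 6.93 d [-0.0123 -0.0002 -0.002 ] rv [ 0.0058  0.     -0.0001] j6 -24.5 gap 0.0 F [-1.  1.  3.] T [0.13 0.13 0.02]
```

View pics/s14.png

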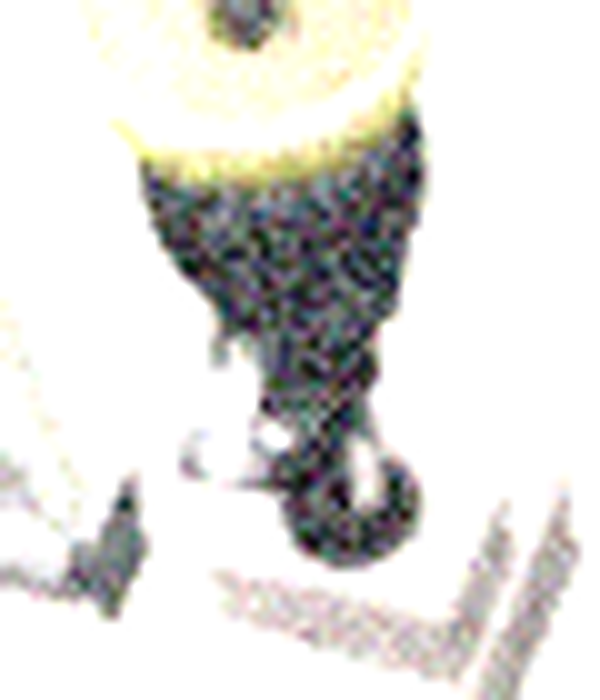

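View pics/t14.png

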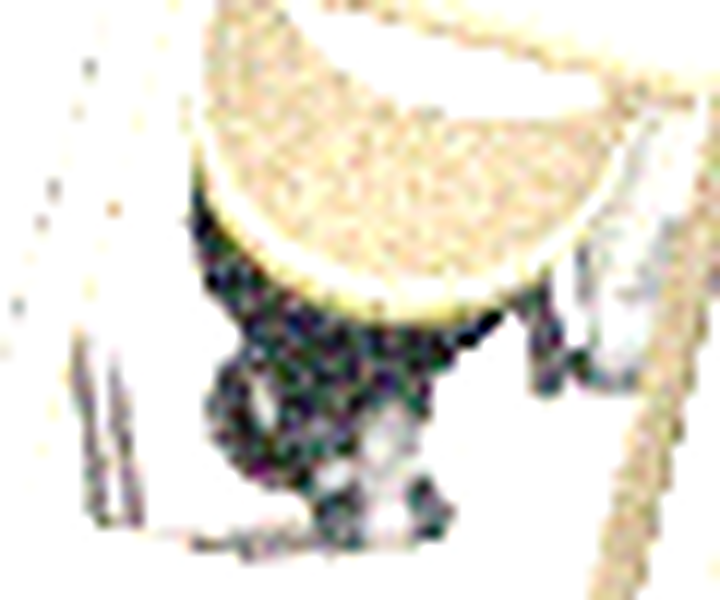

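Contact with 3 N at TCP z = 91.7, so the real tip offset is about 27 mm. I'll press further.

Emit:
drive_tool(
  deltas=[
    [255, 0.0005, 0, 0, 0, 0, 0],
    [255, 0.001, 0, 0, 0, 0, 0],
    [255, 0.0015, 0, 0, 0, 0, 0],
    [255, 0.002, 0, 0, 0, 0, 0],
    [255, 0.0025, 0, 0, 0, 0, 0],
    [255, 0.003, 0, 0, 0, 0, 0],
    [255, 0.0035, 0, 0, 0, 0, 0],
    [255, 0.004, 0, 0, 0, 0, 0],
    [255, 0.004, 0, 0, 0, 0, 0],
    [255, 0.004, 0, 0, 0, 0, 0],
  ],
)

```text
time: 16.7
tool_pos: [611.5, -140.0, 87.8]
tcp_rot: [65.5, 90.0, -17.6]
ft_force: [0.6, 0.5, 4.2]
finger_gap: -0.2
```

Run:
```python
from h import *
plan(611,-138,104,6.6)
s=snapshot("scene");crop(s,130,190,120,100,6,"s15.png")
```

```text
t 16.7 pos [ 611.5 -140.    87.8] psi 6.93 d [-0.0162 -0.0003 -0.0021] rv [ 0.0058  0.0001 -0.0002] j6 -24.5 gap -0.2 F [0.6 0.5 4.2] T [ 0.08 -0.04  0.03]
```

View pics/s15.png

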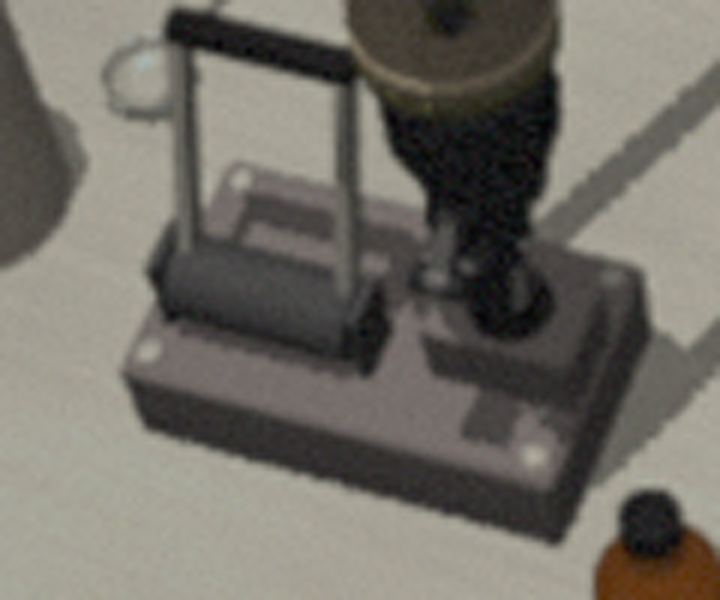

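The button is pressed (4.2 N) and the lever has left its stop and is falling. I'll retreat straight up while it drops.

Emit:
drive_tool(
  deltas=[
    [255, 0, 0, 0, 0, 0, 0],
    [255, 0, 0, 0, 0, 0, 0],
    [255, 0, 0, 0, 0, 0, 0],
    [255, 0, 0, 0, 0, 0, 0],
    [255, 0, 0, 0, 0, 0, 0],
    [255, 0, 0, 0, 0, 0, 0],
    [255, -0.01, 0, 0, 0, 0, 0],
    [255, -0.04, 0, 0, 0, 0, 0],
    [255, -0.08, 0, 0, 0, 0, 0],
    [255, -0.12, 0, 0, 0, 0, 0],
  ],
)

```text
time: 17.58
tool_pos: [609.7, -139.6, 207.5]
tcp_rot: [-112.3, 89.7, 164.6]
ft_force: [1.3, 0.1, 0.5]
finger_gap: 0.1
```

Run:
```python
from h import *
plan(505,-268,220,6.6)
s=snapshot("scene");crop(s,130,160,120,130,6,"s16.png")
s=snapshot("top"); crop(s,290,100,130,110,6,"t16.png")
```

```text
t 17.58 pos [ 609.7 -139.6  207.5] psi 6.93 d [-0.0122 -0.1195  0.1149] rv [ 0.0057 -0.0017  0.0042] j6 -24.5 gap 0.1 F [1.3 0.1 0.5] T [-0.07 -0.03 -0.04]
```

View pics/s16.png

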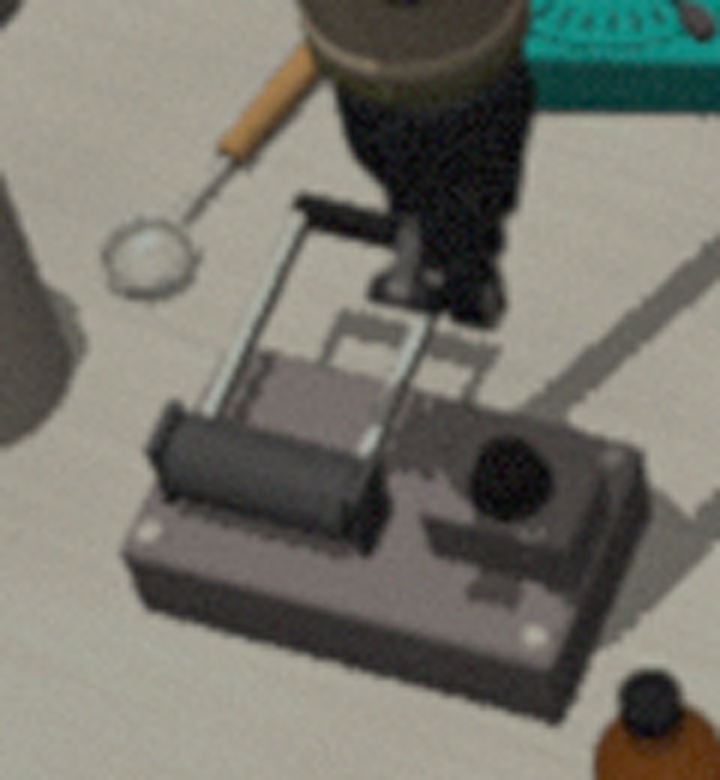

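View pics/t16.png

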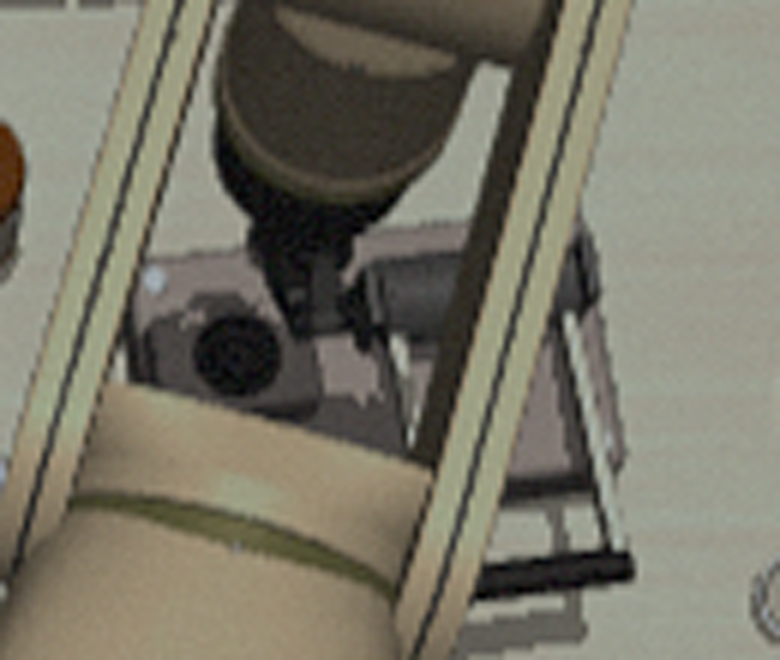

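Run:
```python
from h import *
s=snapshot("scene");t=snapshot("top")
for dz in(0,13,26,39,52):
    print(dz,proj(s,[[576,227.6-45,250+dz],[576,227.6+45,250+dz]]).round(1).tolist(),"now",((proj(s,[609.7,-139.6,207.5+dz])[0]-[130,160])*6).round(0))
# lever grip in top: right end of bar 
print("bar end top",onz(t,(290+632/6,100+565/6),102),"bar left end visible scene",onz(s,(130+303/6,160+205/6),102))
```

```text
0 [[334.0, 240.7], [370.0, 253.4]] now [486. 349.]
13 [[334.4, 237.7], [370.7, 250.5]] now [482. 331.]
26 [[334.8, 234.6], [371.5, 247.5]] now [478. 313.]
39 [[335.2, 231.5], [372.2, 244.5]] now [475. 295.]
52 [[335.7, 228.4], [373.0, 241.4]] now [471. 276.]
bar end top [ 507.31833358 -317.14379908  102.        ] bar left end visible scene [ 506.89847812 -310.35221269  102.        ]
```

The lever is fully dropped. The bar end triangulates at about (507,-314), which fits the expected grip centre of (504,-269,102). I'll move above it and open.

Emit:
drive_tool(
  deltas=[
    [100, 0, -0.02, 0.02, 0.003, 0, 0],
    [0, 0, -0.04, 0.04, 0.005, 0, 0],
    [0, 0, -0.06, 0.06, 0.005, 0, 0],
    [0, 0, -0.08, 0.08, 0.005, 0, 0],
    [0, 0, -0.1, 0.1, 0.005, 0, 0],
    [0, 0, -0.12, 0.116, 0.005, 0, 0],
    [0, 0, -0.121, 0.116, 0.005, 0, 0],
    [0, 0, -0.121, 0.116, 0.005, 0, 0],
    [0, 0, -0.121, 0.116, 0.005, 0, 0],
    [0, 0, -0.121, 0.116, 0.005, 0, 0],
  ],
)

```text
time: 18.62
tool_pos: [505.4, -268.7, 206.7]
tcp_rot: [-142.0, 89.9, 134.7]
ft_force: [0.2, -0.1, 0.7]
finger_gap: 85.4
```

Run:
```python
from h import *
plan(504,-269,62,6.6)
s=snapshot("scene");crop(s,100,120,130,140,5,"s17.png")
```

```text
t 18.62 pos [ 505.4 -268.7  206.7] psi 6.69 d [ 0.1447 -0.0013  0.0003] rv [ 0.0016 -0.0013  0.001 ] j6 -39.8 gap 85.4 F [ 0.2 -0.1  0.7] T [-0.02 -0.05  0.02]
```

View pics/s17.png

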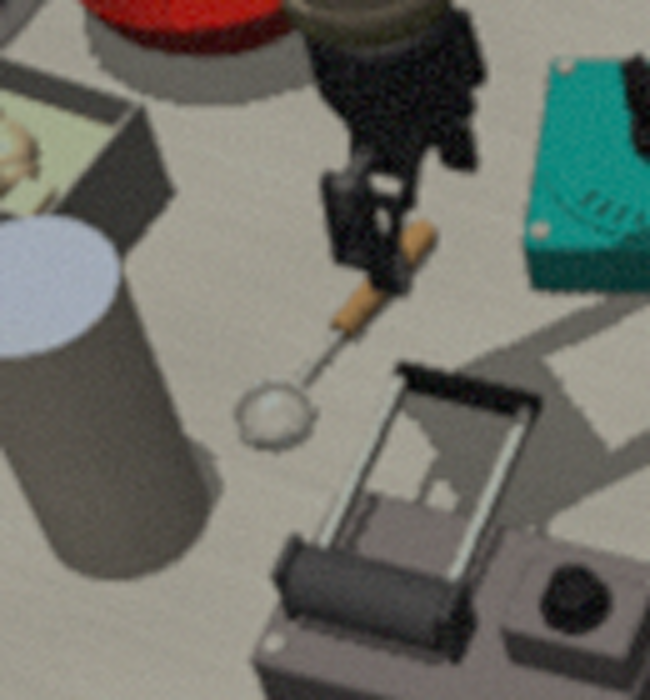

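Emit:
drive_tool(
  deltas=[
    [0, 0.03, -0.001, 0, 0, 0, 0],
    [0, 0.06, -0.001, 0, 0, 0, 0],
    [0, 0.08, -0.001, 0, 0, 0, 0],
    [0, 0.1, -0.001, 0, 0, 0, 0],
    [0, 0.11, -0.001, 0, 0, 0, 0],
    [0, 0.115, -0.001, 0, 0, 0, 0],
    [0, 0.12, -0.001, 0, 0, 0, 0],
    [0, 0.12, -0.001, 0, 0, 0, 0],
    [0, 0.12, -0.001, 0, 0, 0, 0],
    [0, 0.12, -0.001, 0, 0, 0, 0],
  ],
)

```text
time: 19.5
tool_pos: [505.2, -270.3, 89.1]
tcp_rot: [51.0, 89.9, -32.4]
ft_force: [-0.1, 0.1, -0.4]
finger_gap: 85.4
```

Run:
```python
from h import *
plan(504,-269,62,6.6)
s=snapshot("scene"); print(onz(s,(194,197.6),102))
def e(s,x,y,w,h,k,n):
    c=cv2.convertScaleAbs(s["frame"][y:y+h,x:x+w],alpha=2.,beta=0)
    cv2.imwrite("pics/"+n,cv2.resize(c,None,fx=k,fy=k,interpolation=cv2.INTER_CUBIC))
e(s,150,150,80,85,8,"s18.png")
t=snapshot("top");e(t,330,130,80,80,8,"t18.png")
```

```text
t 19.5 pos [ 505.2 -270.3   89.1] psi 6.65 d [ 0.0271 -0.0011 -0.0015] rv [ 0.0009  0.0014 -0.0017] j6 -39.9 gap 85.4 F [-0.1  0.1 -0.4] T [-0.05  0.05 -0.02]
[ 502.32442041 -267.45686025  102.        ]
```

View pics/s18.png

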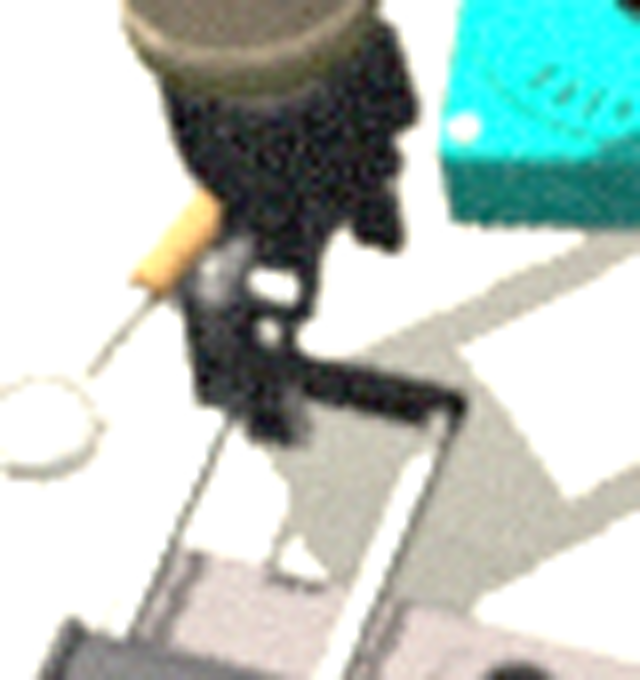

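View pics/t18.png

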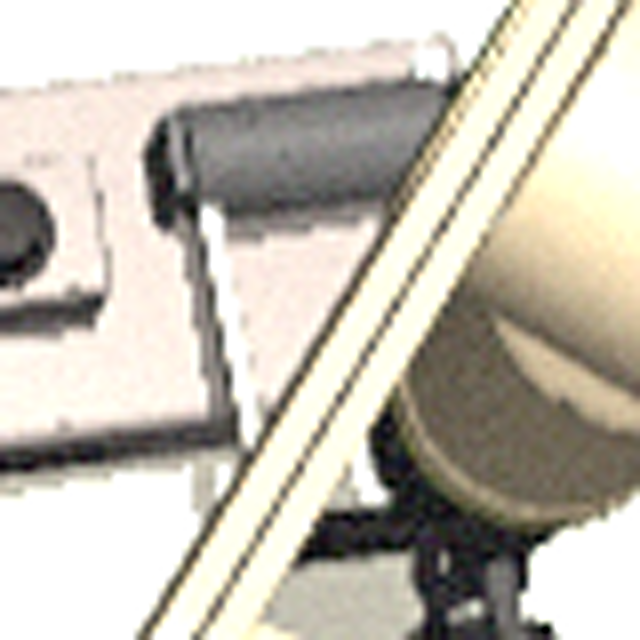

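Scene crop: the near finger (tip at (280,440)) is on the box side of the bar, between the arms. I'll descend the rest and close.

Emit:
drive_tool(
  deltas=[
    [0, 0.008, -0.001, -0.001, 0, 0, 0],
    [0, 0.016, -0.001, -0.001, 0, 0, 0],
    [0, 0.023, -0.001, -0.001, 0, 0, 0],
    [0, 0.027, -0.001, -0.001, 0, 0, 0],
    [120, 0.027, -0.001, -0.001, 0, 0, 0],
    [170, 0.027, -0.001, -0.001, 0, 0, 0],
    [210, 0.027, -0.001, -0.001, 0, 0, 0],
    [235, 0.027, -0.001, -0.001, 0, 0, 0],
    [235, 0.027, -0.001, -0.001, 0, 0, 0],
    [235, 0.027, -0.001, -0.001, 0, 0, 0],
  ],
  squeeze=20,
)

```text
time: 20.43
tool_pos: [505.5, -269.0, 61.8]
tcp_rot: [76.6, 89.7, -6.8]
ft_force: [-1.6, 1.5, -1.9]
finger_gap: 17.1
```

Run:
```python
from h import *
plan(504,-269,62,6.6)
s=snapshot("scene")
def e(s,x,y,w,h,k,n):
    c=cv2.convertScaleAbs(s["frame"][y:y+h,x:x+w],alpha=2.,beta=0)
    cv2.imwrite("pics/"+n,cv2.resize(c,None,fx=k,fy=k,interpolation=cv2.INTER_CUBIC))
e(s,150,150,80,85,8,"s19.png")
```

```text
t 20.43 pos [ 505.5 -269.    61.8] psi 6.64 d [-0.0002 -0.0015 -0.0002] rv [ 0.0007  0.0011 -0.0048] j6 -39.9 gap 17.1 F [-1.6  1.5 -1.9] T [ 0.34  0.45 -0.02]
```

View pics/s19.png

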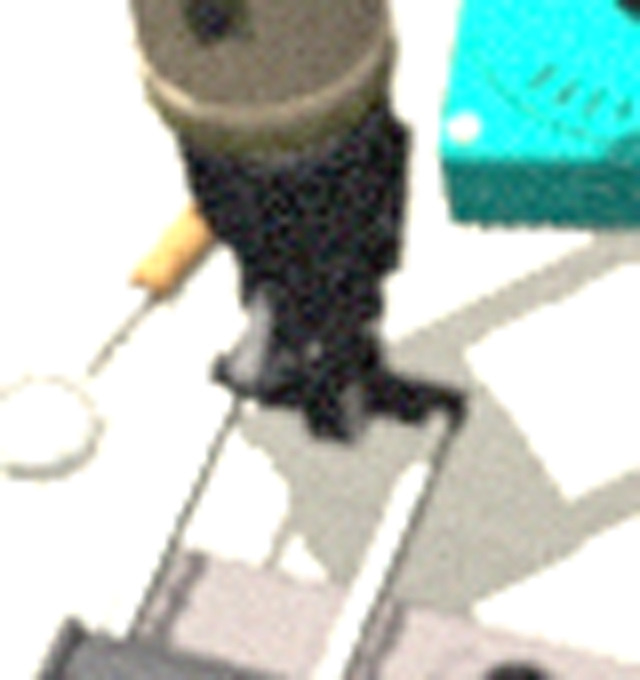

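Gripped: gap 17.1 mm, middle of the bar. Next I'll compute the arc.

```bash
python3 -c "
import numpy as np
f=lambda t:(140*np.sin(.175-t),140*np.cos(.175-t))
a=f(1.62)
for i,t in enumerate(np.linspace(1.62,0.02,21)):
    b=f(t); print(i,round(t,2),'x',round(-(b[1]-a[1])/1000,3),'y',round((b[0]-a[0])/1000,3))
"
```

```text
0 1.62 x -0.0 y 0.0
1 1.54 x -0.011 y 0.002
2 1.46 x -0.022 y 0.005
3 1.38 x -0.033 y 0.008
4 1.3 x -0.043 y 0.013
5 1.22 x -0.053 y 0.018
6 1.14 x -0.062 y 0.024
7 1.06 x -0.071 y 0.031
8 0.98 x -0.079 y 0.038
9 0.9 x -0.087 y 0.046
10 0.82 x -0.094 y 0.055
11 0.74 x -0.101 y 0.064
12 0.66 x -0.106 y 0.074
13 0.58 x -0.111 y 0.084
14 0.5 x -0.115 y 0.094
15 0.42 x -0.118 y 0.105
16 0.34 x -0.121 y 0.116
17 0.26 x -0.122 y 0.127
18 0.18 x -0.122 y 0.138
19 0.1 x -0.122 y 0.149
20 0.02 x -0.121 y 0.161
```

Emit:
drive_tool(
  deltas=[
    [235, -0.011, 0.002, 0, 0, 0, 0],
    [235, -0.022, 0.005, 0, 0, 0, 0],
    [235, -0.033, 0.008, 0, 0, 0, 0],
    [235, -0.043, 0.013, 0, 0, 0, 0],
    [235, -0.053, 0.018, 0, 0, 0, 0],
    [235, -0.062, 0.024, 0, 0, 0, 0],
    [235, -0.071, 0.031, 0, 0, 0, 0],
    [235, -0.079, 0.038, 0, 0, 0, 0],
    [235, -0.087, 0.046, 0, 0, 0, 0],
    [235, -0.094, 0.055, 0, 0, 0, 0],
  ],
)

```text
time: 21.32
tool_pos: [556.3, -263.2, 155.5]
tcp_rot: [-86.6, 89.8, -170.0]
ft_force: [-13.1, 0.4, 10.7]
finger_gap: 17.1
```

Run:
```python
from h import *
plan(504,-269,62,6.6)
s=snapshot("scene"); crop(s,120,120,120,130,5,"s20.png")
```

```text
t 21.32 pos [ 556.3 -263.2  155.5] psi 6.61 d [ 0.0937 -0.0523 -0.0002] rv [0.0001 0.0002 0.0037] j6 -36.6 gap 17.1 F [-13.1   0.4  10.7] T [-0.09  2.38 -0.03]
```

View pics/s20.png

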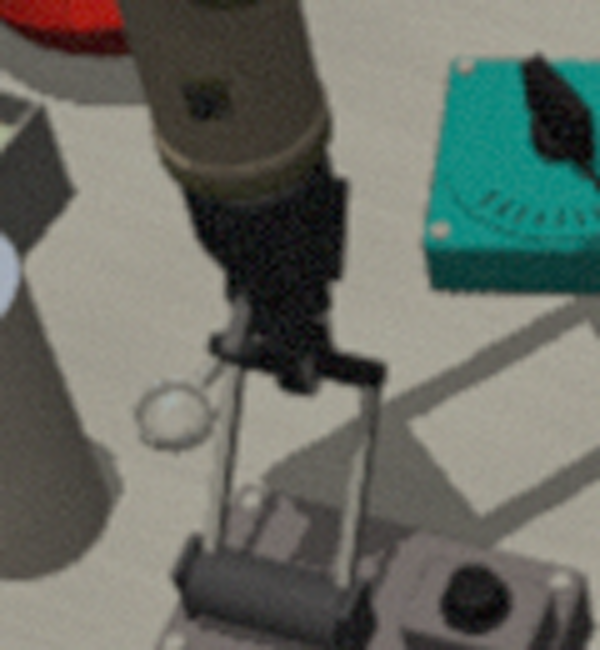

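The 17 N force points radially outward, so I'm slightly inside the arc. I'll correct by about 3 mm.

Emit:
drive_tool(
  deltas=[
    [235, -0.009, 0.007, 0, 0, 0, 0],
    [235, -0.015, 0.017, 0, 0, 0, 0],
    [235, -0.02, 0.027, 0, 0, 0, 0],
    [235, -0.024, 0.037, 0, 0, 0, 0],
    [235, -0.027, 0.048, 0, 0, 0, 0],
    [235, -0.03, 0.059, 0, 0, 0, 0],
    [235, -0.031, 0.07, 0, 0, 0, 0],
    [235, -0.031, 0.081, 0, 0, 0, 0],
    [235, -0.031, 0.092, 0, 0, 0, 0],
    [235, -0.031, 0.096, 0, 0, 0, 0],
  ],
)

```text
time: 22.2
tool_pos: [654.0, -252.0, 186.1]
tcp_rot: [9.8, 89.9, -73.5]
ft_force: [-0.6, -2.8, 3.7]
finger_gap: 17.0
```

Run:
```python
from h import *
plan(504,-269,62,6.6)
s=snapshot("scene"); crop(s,120,120,120,130,5,"s21.png")
```

```text
t 22.2 pos [ 654.  -252.   186.1] psi 6.64 d [ 0.1241 -0.151  -0.0006] rv [ 0.0007  0.0013 -0.0002] j6 -31.9 gap 17.0 F [-0.6 -2.8  3.7] T [-0.45  0.51 -0.12]
```

View pics/s21.png

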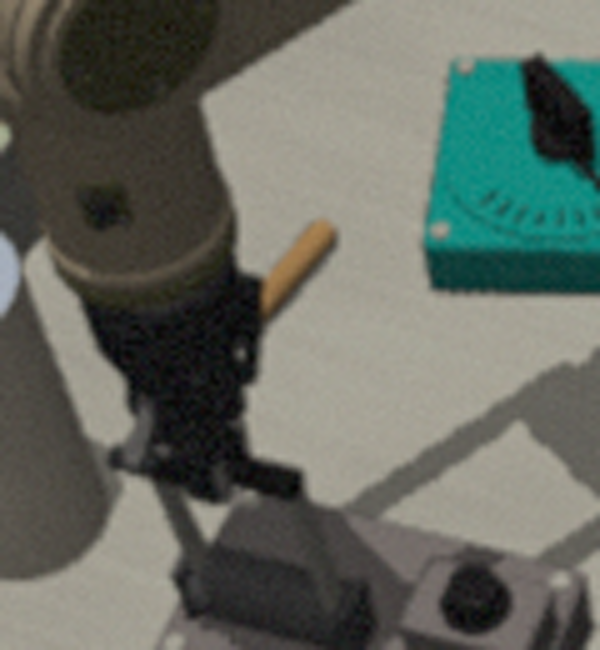

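Emit:
drive_tool(
  deltas=[
    [235, 0, 0.002, 0, 0, 0, 0],
    [235, 0, 0.004, 0, 0, 0, 0],
    [235, 0, 0.006, 0, 0, 0, 0],
    [235, 0.001, 0.008, 0, 0, 0, 0],
    [235, 0.001, 0.01, 0, 0, 0, 0],
    [235, 0.001, 0.011, 0, 0, 0, 0],
    [235, 0.001, 0.012, 0, 0, 0, 0],
    [235, 0.001, 0.012, 0, 0, 0, 0],
    [235, 0.001, 0.012, 0, 0, 0, 0],
    [235, 0.001, 0.012, 0, 0, 0, 0],
  ],
)

```text
time: 23.08
tool_pos: [665.1, -250.5, 184.7]
tcp_rot: [1.5, 90.0, -81.9]
ft_force: [0.2, -5.5, 2.2]
finger_gap: 17.0
```

Run:
```python
from h import *
plan(504,-269,62,6.6)
```

```text
t 23.08 pos [ 665.1 -250.5  184.7] psi 6.63 d [ 0.1226 -0.1622 -0.0003] rv [ 0.0005  0.0005 -0.    ] j6 -31.4 gap 17.0 F [ 0.2 -5.5  2.2] T [-0.85  0.36 -0.15]
```

Emit:
drive_tool(
  deltas=[
    [235, 0, 0.002, 0, 0, 0, 0],
    [235, 0, 0.003, 0, 0, 0, 0],
    [235, 0, 0.003, 0, 0, 0, 0],
    [120, 0, 0.003, 0, 0, 0, 0],
    [60, 0, 0.003, 0, 0, 0, 0],
    [0, 0, 0.003, 0, 0, 0, 0],
    [0, 0, 0.003, 0, 0, 0, 0],
    [0, 0, 0.003, 0, 0, 0, 0],
    [0, -0.01, 0.003, 0, 0, 0, 0],
    [0, -0.03, 0.003, 0, 0, 0, 0],
  ],
)

```text
time: 23.92
tool_pos: [666.5, -248.8, 211.8]
tcp_rot: [-123.3, 89.7, 153.4]
ft_force: [-0.1, -1.1, -1.0]
finger_gap: 85.4
```

Emit:
drive_tool(
  deltas=[
    [0, -0.03, 0, 0, 0, 0, 0],
    [0, -0.06, 0, 0, 0, 0, 0],
    [0, -0.09, 0, 0, 0, 0, 0],
    [0, -0.11, 0, 0, 0, 0, 0],
    [0, -0.11, -0.02, -0.02, -0.1, 0, 0],
    [0, -0.11, -0.04, -0.05, -0.2, 0, 0],
    [0, -0.11, -0.06, -0.08, -0.3, 0, 0],
    [0, -0.11, -0.07, -0.11, -0.4, 0, 0],
    [0, -0.11, -0.075, -0.15, -0.5, 0, 0],
    [0, -0.11, -0.08, -0.19, -0.6, 0, 0],
  ],
)

```text
time: 24.75
tool_pos: [565.7, -69.3, 325.9]
tcp_rot: [43.4, 89.9, -5.3]
ft_force: [0.7, -0.1, -0.3]
finger_gap: 85.2
```

Run:
```python
from h import *
plan(556,199,230,141)
s=snapshot("scene"); crop(s,120,120,150,150,5,"s22.png")
s=snapshot("top"); crop(s,290,90,130,110,6,"t22.png")
```

```text
t 24.75 pos [565.7 -69.3 325.9] psi 41.22 d [ 0.0959  0.1694 -0.2083] rv [-1.7414e+00  1.8000e-03  2.0000e-04] j6 -53.4 gap 85.2 F [ 0.7 -0.1 -0.3] T [0.04 0.01 0.  ]
```

View pics/s22.png

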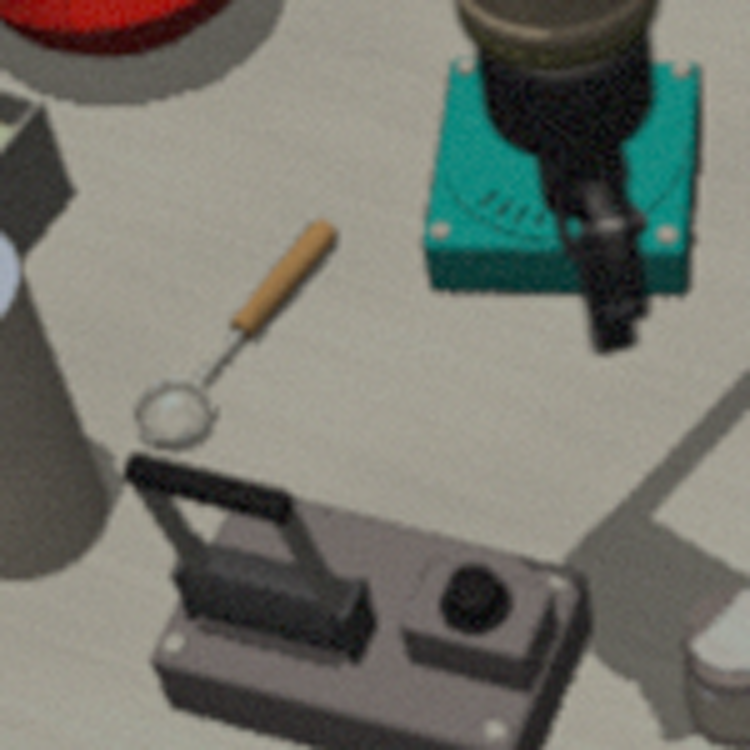

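View pics/t22.png

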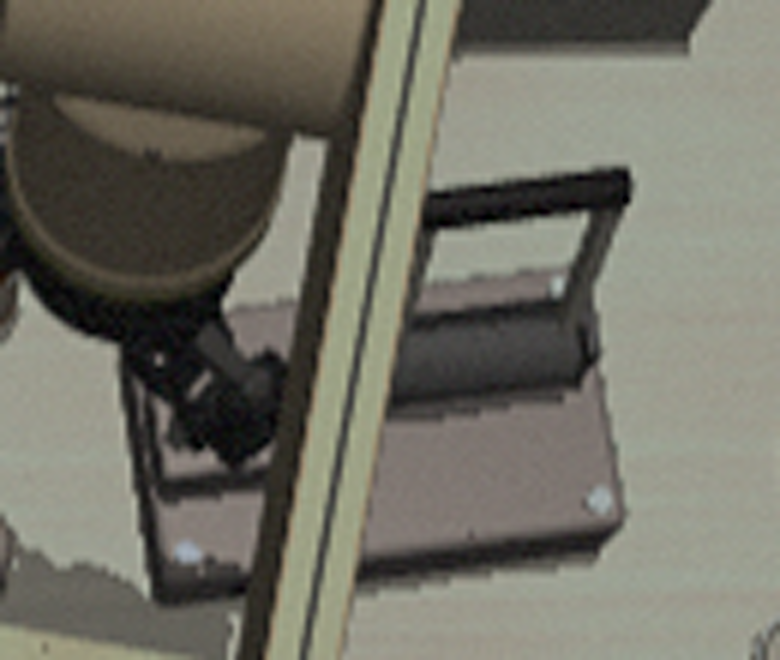

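Scene and top crops show the lever back at its up stop. The top view bar end at (630,175) matches the start. Back to the dial.

Emit:
drive_tool(
  deltas=[
    [0, 0.0, 0.017, -0.021, -0.12, 0, 0],
    [0, 0.01, 0.034, -0.042, -0.24, 0, 0],
    [0, 0.02, 0.051, -0.063, -0.36, 0, 0],
    [0, 0.03, 0.068, -0.083, -0.48, 0, 0],
    [0, 0.04, 0.085, -0.104, -0.6, 0, 0],
    [0, 0.05, 0.102, -0.125, -0.72, 0, 0],
    [0, 0.06, 0.119, -0.146, -0.84, 0, 0],
    [0, 0.07, 0.136, -0.167, -0.96, 0, 0],
    [0, 0.08, 0.153, -0.188, -1.08, 0, 0],
    [0, 0.096, 0.169, -0.208, -1.2, 0, 0],
  ],
)

```text
time: 25.68
tool_pos: [558.5, 199.1, 230.6]
tcp_rot: [-4.5, 89.8, 15.6]
ft_force: [1.0, -0.2, 0.5]
finger_gap: 85.3
```

Emit:
drive_tool(
  deltas=[
    [0, 0, 0, 0, -0.1, 0, 0],
    [0, 0, 0, 0, -0.2, 0, 0],
    [0, 0, 0, 0, -0.3, 0, 0],
    [0, 0, 0, 0, -0.4, 0, 0],
    [0, 0, 0, 0, -0.5, 0, 0],
    [0, 0, 0, 0, -0.54, 0, 0],
    [0, 0, 0, 0, -0.54, 0, 0],
    [0, 0, 0, 0, -0.54, 0, 0],
    [0, 0, 0, 0, -0.54, 0, 0],
    [0, 0, 0, 0, -0.54, 0, 0],
  ],
)

```text
time: 26.52
tool_pos: [557.7, 197.5, 228.9]
tcp_rot: [-35.7, 90.0, 14.9]
ft_force: [-0.5, -0.5, 1.0]
finger_gap: 85.4
```

Run:
```python
from h import *
plan(555.8,199,65,140.8)
```

```text
t 26.52 pos [557.7 197.5 228.9] psi 140.64 d [ 1.639e-01  2.500e-03 -1.000e-04] rv [-0.0028  0.0002  0.0002] j6 -126.1 gap 85.4 F [-0.5 -0.5  1. ] T [ 0.01 -0.04  0.09]
```

Emit:
drive_tool(
  deltas=[
    [0, 0.035, 0.0025, 0, 0, 0, 0],
    [0, 0.07, 0.0025, 0, 0, 0, 0],
    [0, 0.1, 0.0025, 0, 0, 0, 0],
    [0, 0.125, 0.0025, 0, 0, 0, 0],
    [0, 0.14, 0.0025, 0, 0, 0, 0],
    [0, 0.15, 0.0025, 0, 0, 0, 0],
    [0, 0.158, 0.0025, 0, 0, 0, 0],
    [0, 0.164, 0.0025, 0, 0, 0, 0],
    [0, 0.164, 0.0025, 0, 0, 0, 0],
    [0, 0.164, 0.0025, 0, 0, 0, 0],
  ],
)

```text
time: 27.35
tool_pos: [556.2, 199.3, 65.5]
tcp_rot: [-36.5, 89.9, 14.2]
ft_force: [1.2, 1.2, 0.4]
finger_gap: 85.2
```

Emit:
drive_tool(
  deltas=[
    [130, 0, 0, 0, 0, 0, 0],
    [160, 0, 0, 0, 0, 0, 0],
    [180, 0, 0, 0, 0, 0, 0],
    [200, 0, 0, 0, 0, 0, 0],
    [220, 0, 0, 0, 0, 0, 0],
    [230, 0, 0, 0, 0, 0, 0],
    [230, 0, 0, 0, 0, 0, 0],
    [230, 0, 0, 0, 0, 0, 0],
    [230, 0, 0, 0, 0, 0, 0],
    [230, 0, 0, 0, 0, 0, 0],
  ],
  squeeze=25,
)

```text
time: 28.18
tool_pos: [556.0, 199.1, 65.0]
tcp_rot: [-48.2, 90.0, 2.5]
ft_force: [-0.5, -1.2, 3.3]
finger_gap: 17.5
```

Run:
```python
from h import *
plan(555.8,199,65,140.8)
s=snapshot("scene"); crop(s,280,200,100,120,5,"s23.png")
```

```text
t 28.18 pos [556.  199.1  65. ] psi 140.71 d [ 0.      0.0001 -0.0002] rv [-0.0016  0.0004  0.0004] j6 -126.0 gap 17.5 F [-0.5 -1.2  3.3] T [-0.2   0.05 -0.12]
```

View pics/s23.png

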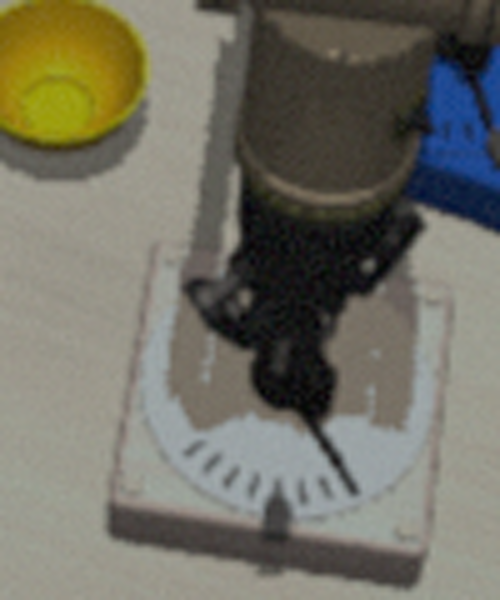

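Gripped cleanly at zero: gap 17.5 mm, low forces. I'll turn up to 0.70 first, then measure.

Emit:
drive_tool(
  deltas=[
    [230, 0, 0, 0, 0.08, 0, 0],
    [230, 0, 0, 0, 0.16, 0, 0],
    [230, 0, 0, 0, 0.24, 0, 0],
    [230, 0, 0, 0, 0.32, 0, 0],
    [230, 0, 0, 0, 0.4, 0, 0],
    [230, 0, 0, 0, 0.48, 0, 0],
    [230, 0, 0, 0, 0.56, 0, 0],
    [230, 0, 0, 0, 0.64, 0, 0],
    [230, 0, 0, 0, 0.7, 0, 0],
    [230, 0, 0, 0, 0.7, 0, 0],
  ],
)

```text
time: 29.07
tool_pos: [555.5, 199.9, 65.0]
tcp_rot: [85.5, 89.9, 95.9]
ft_force: [-2.5, 2.3, 6.4]
finger_gap: 17.6
```

Run:
```python
from h import *
plan(555.8,199,65,140.8)
fr=[snapshot("scene") for _ in range(6)]
s=fr[0]; s["frame"]=np.mean([f["frame"].astype(float) for f in fr],0).astype(np.uint8)
cv2.imwrite("pics/full24.png",s["frame"]); crop(s,305,265,55,55,12,"s24.png")
```

```text
t 29.07 pos [555.5 199.9  65. ] psi 100.47 d [ 0.     -0.0009  0.0001] rv [-7.039e-01  4.000e-04 -9.000e-04] j6 -85.7 gap 17.6 F [-2.5  2.3  6.4] T [0.42 0.42 0.04]
```

View pics/s24.png

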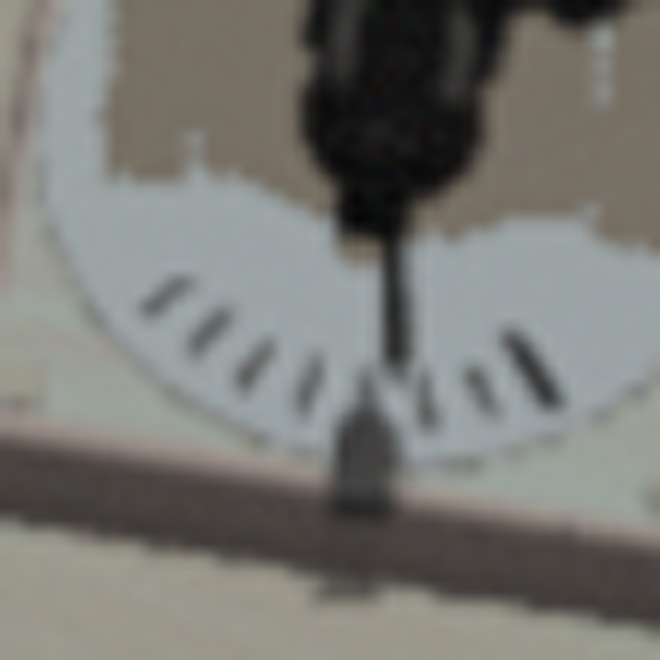

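Run:
```python
from h import *
s=snapshot("scene")
A=lambda x,y:((x+.5)/12-.5+305,(y+.5)/12-.5+265)
B=lambda x,y:((x+.5)/6-.5+290,(y+.5)/6-.5+240)
for C in([556.4,199.2],[555.1,197.7],[557.5,200.5]):
    an=lambda p:(np.arctan2(p[1]-C[1],p[0]-C[0]).round(3), np.hypot(*(p[:2]-C)).round(1))
    print(C)
    print(" zero line",an(onz(s,A(532,368),50.5)),"needle0",an(onz(s,B(366,350),57)),"needle0 mid",an(onz(s,B(335,300),57)))
    print(" needle",an(onz(s,A(399,362),57)),"mid",an(onz(s,A(396,290),57)))
    for z in(52,57,62): print(" marker",z,an(onz(s,A(367,375),z)),"base",an(onz(s,A(362,470),z)))
    print(" ticks",[an(onz(s,A(*p),50.5))[0] for p in[(482,392),(428,402),(313,385),(257,366),(210,333),(167,298)]])
```

```text
[556.4, 199.2]
 zero line (np.float64(0.904), np.float64(61.9)) needle0 (np.float64(0.867), np.float64(73.3)) needle0 mid (np.float64(0.871), np.float64(46.0))
 needle (np.float64(0.397), np.float64(56.4)) mid (np.float64(0.402), np.float64(38.6))
 marker 52 (np.float64(0.281), np.float64(57.6)) base (np.float64(0.288), np.float64(80.8))
 marker 57 (np.float64(0.277), np.float64(60.2)) base (np.float64(0.285), np.float64(83.3))
 marker 62 (np.float64(0.274), np.float64(62.8)) base (np.float64(0.283), np.float64(85.8))
 ticks [np.float64(0.698), np.float64(0.502), np.float64(0.092), np.float64(-0.117), np.float64(-0.325), np.float64(-0.528)]
[555.1, 197.7]
 zero line (np.float64(0.902), np.float64(63.9)) needle0 (np.float64(0.867), np.float64(75.3)) needle0 mid (np.float64(0.871), np.float64(48.0))
 needle (np.float64(0.412), np.float64(58.2)) mid (np.float64(0.423), np.float64(40.4))
 marker 52 (np.float64(0.299), np.float64(59.2)) base (np.float64(0.301), np.float64(82.5))
 marker 57 (np.float64(0.295), np.float64(61.8)) base (np.float64(0.298), np.float64(85.0))
 marker 62 (np.float64(0.291), np.float64(64.4)) base (np.float64(0.295), np.float64(87.5))
 ticks [np.float64(0.703), np.float64(0.513), np.float64(0.114), np.float64(-0.091), np.float64(-0.296), np.float64(-0.497)]
[557.5, 200.5]
 zero line (np.float64(0.905), np.float64(60.2)) needle0 (np.float64(0.867), np.float64(71.6)) needle0 mid (np.float64(0.872), np.float64(44.3))
 needle (np.float64(0.383), np.float64(54.9)) mid (np.float64(0.381), np.float64(37.1))
 marker 52 (np.float64(0.264), np.float64(56.1)) base (np.float64(0.276), np.float64(79.4))
 marker 57 (np.float64(0.261), np.float64(58.8)) base (np.float64(0.274), np.float64(81.9))
 marker 62 (np.float64(0.259), np.float64(61.4)) base (np.float64(0.271), np.float64(84.4))
 ticks [np.float64(0.693), np.float64(0.492), np.float64(0.072), np.float64(-0.14), np.float64(-0.351), np.float64(-0.555)]
```

Remaining angle is about 0.115 rad. The tick spacing of 0.2 confirms the dial centre, with the needle at about 0.49 and the marker at about 0.605. I'll turn +0.10 and measure again.

Emit:
drive_tool(
  deltas=[
    [230, 0, 0, 0, 0.02, 0, 0],
    [230, 0, 0, 0, 0.04, 0, 0],
    [230, 0, 0, 0, 0.06, 0, 0],
    [230, 0, 0, 0, 0.08, 0, 0],
    [230, 0, 0, 0, 0.09, 0, 0],
    [230, 0, 0, 0, 0.1, 0, 0],
    [230, 0, 0, 0, 0.1, 0, 0],
    [230, 0, 0, 0, 0.1, 0, 0],
    [230, 0, 0, 0, 0.1, 0, 0],
    [230, 0, 0, 0, 0.1, 0, 0],
  ],
)

```text
time: 30.25
tool_pos: [555.5, 200.1, 65.0]
tcp_rot: [90.7, 89.9, 95.8]
ft_force: [-2.1, 2.7, 4.7]
finger_gap: 17.3
```

Run:
```python
from h import *
plan(555.8,199,65,140.8)
fr=[snapshot("scene") for _ in range(8)]
s=fr[0]; s["frame"]=np.mean([f["frame"].astype(float) for f in fr],0).astype(np.uint8)
crop(s,310,275,45,40,16,"s25.png")
```

```text
t 30.25 pos [555.5 200.1  65. ] psi 95.03 d [ 0.     -0.0011  0.0002] rv [-7.988e-01  5.000e-04 -1.200e-03] j6 -80.3 gap 17.3 F [-2.1  2.7  4.7] T [ 0.61  0.48 -0.09]
```

View pics/s25.png

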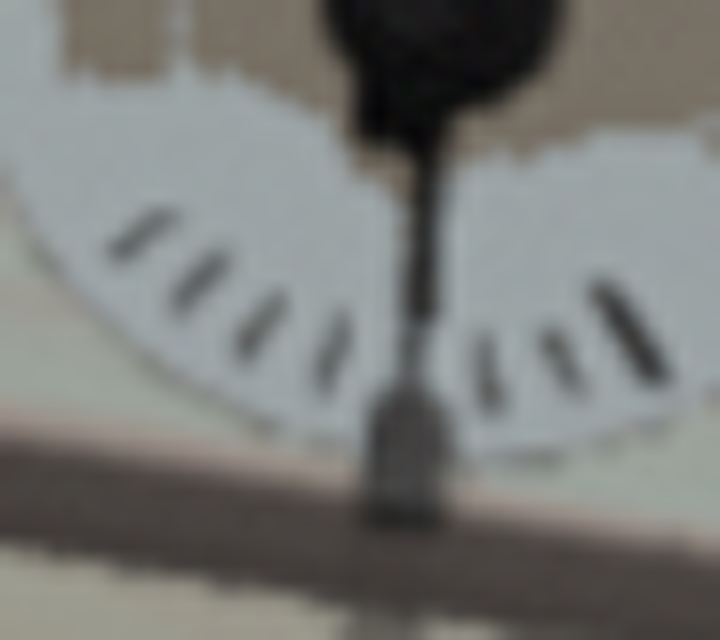

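Run:
```python
from h import *
fr=[snapshot("scene") for _ in range(1)]; s=fr[0]
A=lambda x,y:((x+.5)/16-.5+310,(y+.5)/16-.5+275)
g=cv2.cvtColor(cv2.imread("pics/s25.png"),cv2.COLOR_BGR2GRAY).astype(float)
def cen(row,lo,hi,bg=150):
    r=g[row-3:row+4,lo:hi].mean(0); w=np.clip(bg-15-r,0,None); return lo+(w*np.arange(hi-lo)).sum()/w.sum()
for C in([555.1,197.7],[555.8,198.5],[555,199]):
    an=lambda p:(np.arctan2(p[1]-C[1],p[0]-C[0]).round(3), np.hypot(*(p[:2]-C)).round(1))
    print(C,[(r,round(cen(r,395,450),1),an(onz(s,A(cen(r,395,450),r),57))) for r in(210,240,270,300,315)])
    print("tick3",an(onz(s,A(cen(350,395,440),350),50.5)))
    print("marker",[(r,round(cen(r,355,470),1),[an(onz(s,A(cen(r,355,470),r),z))[0] for z in(50,55,60)]) for r in(385,400,420,440,460)])
    print("zero",an(onz(s,A(630,330),50.5)),[an(onz(s,A(*p),50.5))[0] for p in[(563,358),(488,370),(333,350),(262,325),(200,280),(145,235)]])
```

```text
[555.1, 197.7] [(210, np.float64(423.2), (np.float64(0.318), np.float64(37.4))), (240, np.float64(422.1), (np.float64(0.318), np.float64(43.0))), (270, np.float64(420.4), (np.float64(0.316), np.float64(48.7))), (300, np.float64(419.6), (np.float64(0.317), np.float64(54.2))), (315, np.float64(418.9), (np.float64(0.317), np.float64(57.0)))]
tick3 (np.float64(0.306), np.float64(60.2))
marker [(385, np.float64(407.4), [np.float64(0.302), np.float64(0.298), np.float64(0.295)]), (400, np.float64(405.7), [np.float64(0.3), np.float64(0.296), np.float64(0.293)]), (420, np.float64(406.5), [np.float64(0.304), np.float64(0.301), np.float64(0.297)]), (440, np.float64(406.7), [np.float64(0.307), np.float64(0.303), np.float64(0.3)]), (460, np.float64(407.0), [np.float64(0.31), np.float64(0.306), np.float64(0.303)])]
zero (np.float64(0.905), np.float64(63.8)) [np.float64(0.708), np.float64(0.508), np.float64(0.1), np.float64(-0.097), np.float64(-0.304), np.float64(-0.499)]
[555.8, 198.5] [(210, np.float64(423.2), (np.float64(0.303), np.float64(36.5))), (240, np.float64(422.1), (np.float64(0.305), np
[... 1115 characters left out ...]
(315, np.float64(418.9), (np.float64(0.295), np.float64(56.7)))]
tick3 (np.float64(0.284), np.float64(60.0))
marker [(385, np.float64(407.4), [np.float64(0.283), np.float64(0.279), np.float64(0.277)]), (400, np.float64(405.7), [np.float64(0.281), np.float64(0.278), np.float64(0.276)]), (420, np.float64(406.5), [np.float64(0.287), np.float64(0.284), np.float64(0.281)]), (440, np.float64(406.7), [np.float64(0.29), np.float64(0.287), np.float64(0.285)]), (460, np.float64(407.0), [np.float64(0.294), np.float64(0.291), np.float64(0.288)])]
zero (np.float64(0.891), np.float64(62.9)) [np.float64(0.691), np.float64(0.49), np.float64(0.079), np.float64(-0.118), np.float64(-0.323), np.float64(-0.517)]
```

The needle is radial at 0.317 and the marker is at about 0.300, so roughly 0.015 rad is left. One last nudge up, then release and rise.

Emit:
drive_tool(
  deltas=[
    [230, 0, 0, 0, 0.006, 0, 0],
    [230, 0, 0, 0, 0.013, 0, 0],
    [230, 0, 0, 0, 0.013, 0, 0],
    [230, 0, 0, 0, 0.013, 0, 0],
    [180, 0, 0, 0, 0.013, 0, 0],
    [120, 0, 0, 0, 0.013, 0, 0],
    [80, 0, 0, 0, 0.013, 0, 0],
    [60, 0, 0, 0, 0.013, 0, 0],
    [60, 0, 0, 0, 0.013, 0, 0],
    [60, 0, 0, 0, 0.013, 0, 0],
  ],
)

```text
time: 31.53
tool_pos: [555.6, 199.0, 64.5]
tcp_rot: [-153.2, 90.0, -149.0]
ft_force: [-0.1, 0.0, -0.8]
finger_gap: 65.0
```

Emit:
drive_tool(
  deltas=[
    [60, -0.02, 0, 0, 0, 0, 0],
    [60, -0.05, 0, 0, 0, 0, 0],
    [60, -0.09, 0, 0, 0, 0, 0],
    [60, -0.13, 0, 0, 0, 0, 0],
    [60, -0.17, 0, 0, 0, 0, 0],
    [60, -0.17, 0, 0.03, 0, 0, 0],
    [60, -0.17, 0, 0.07, 0, 0, 0],
    [60, -0.17, 0, 0.11, 0, 0, 0],
    [60, -0.17, 0, 0.13, 0, 0, 0],
    [60, -0.17, 0, 0.13, 0, 0, 0],
  ],
)

```text
time: 32.37
tool_pos: [687.8, 207.7, 231.8]
tcp_rot: [-161.1, 89.9, -157.1]
ft_force: [0.3, 0.1, -0.2]
finger_gap: 65.0
```

Run:
```python
from h import *
plan(555.8,199,65,140.8)
for n,(x,y,w,h,k) in {"scene":(310,265,45,45,16),"top":(180,150,55,50,12)}.items():
    fr=[snapshot(n) for _ in range(8)]
    s=fr[0]; s["frame"]=np.mean([f["frame"].astype(float) for f in fr],0).astype(np.uint8)
    cv2.imwrite(f"pics/fin_{n}.png",s["frame"]); crop(s,x,y,w,h,k,f"c_{n}.png")
```

```text
t 32.37 pos [687.8 207.7 231.8] psi 94.07 d [ 0.167   0.0008 -0.132 ] rv [-8.156e-01 -2.300e-03 -2.000e-04] j6 -81.3 gap 65.0 F [ 0.3  0.1 -0.2] T [-0.01  0.03  0.  ]
```

View pics/c_scene.png

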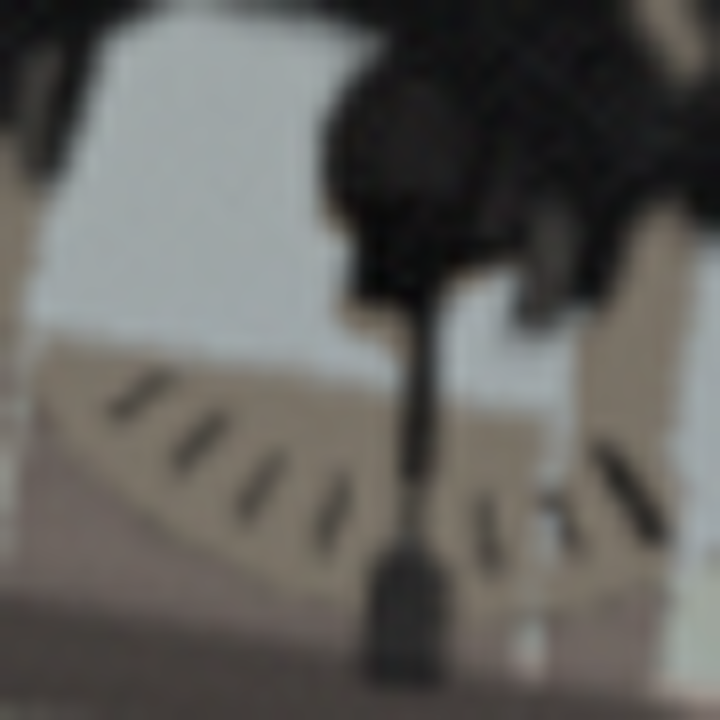

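View pics/c_top.png

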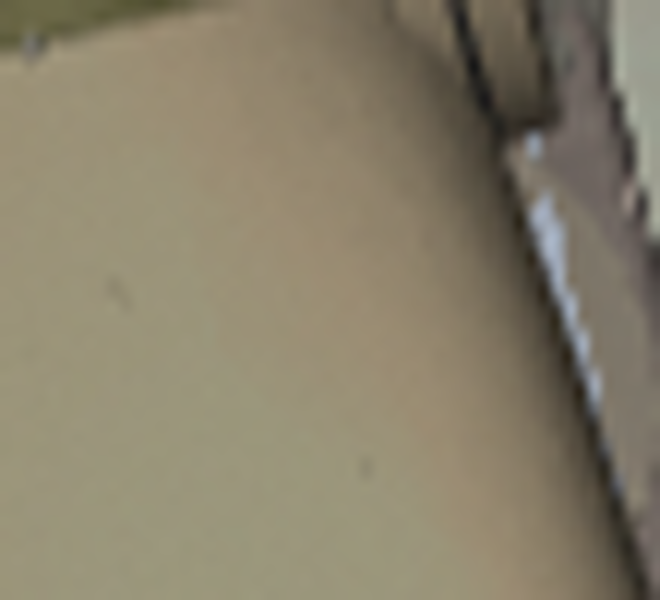

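View pics/fin_scene.png

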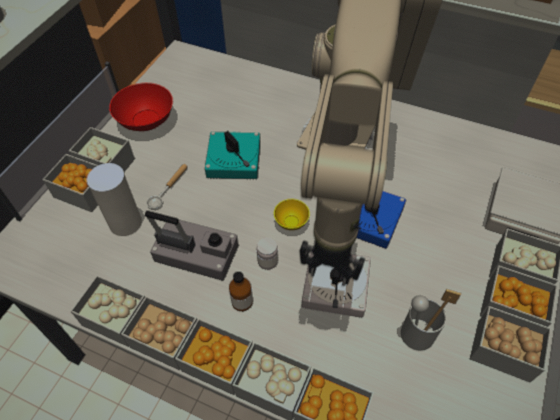

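The arm still blocks the top view, so I'll back away to clear it for a final check.

Emit:
drive_tool(
  deltas=[
    [60, -0.04, 0, 0, 0, 0, 0],
    [60, -0.07, 0, -0.02, 0, 0, 0],
    [60, -0.08, 0, -0.06, 0, 0, 0],
    [60, -0.08, 0, -0.1, 0, 0, 0],
    [60, -0.08, 0.0, -0.14, 0, 0, 0],
    [60, -0.08, 0.03, -0.17, 0, 0, 0],
    [60, -0.08, 0.06, -0.2, 0, 0, 0],
    [60, -0.08, 0.09, -0.23, 0, 0, 0],
    [60, -0.08, 0.12, -0.26, 0, 0, 0],
    [60, -0.08, 0.15, -0.29, 0, 0, 0],
  ],
)

```text
time: 34.0
tool_pos: [386.5, 335.5, 315.0]
tcp_rot: [34.9, 90.0, 39.0]
ft_force: [0.3, 1.3, -0.0]
finger_gap: 65.4
```

Emit:
drive_tool(
  deltas=[
    [60, 0, 0.03, -0.02, 0, 0, 0],
    [60, 0, 0.06, -0.04, 0, 0, 0],
    [60, 0, 0.09, -0.05, 0, 0, 0],
    [60, 0, 0.12, -0.06, 0, 0, 0],
    [60, 0, 0.15, -0.07, 0, 0, 0],
    [60, 0, 0.18, -0.08, 0, 0, 0],
    [60, 0, 0.2, -0.09, 0, 0, 0],
    [60, 0, 0.2, -0.09, 0, 0, 0],
    [60, 0, 0.2, -0.09, 0, 0, 0],
    [60, 0, 0.2, -0.09, 0, 0, 0],
  ],
)

```text
time: 34.83
tool_pos: [284.2, 527.3, 314.6]
tcp_rot: [-73.1, 90.0, -68.9]
ft_force: [0.6, -0.1, 1.0]
finger_gap: 65.3
```

Run:
```python
from h import *
plan(555.8,199,65,140.8)
for n,(x,y,w,h,k) in {"scene":(310,275,45,40,16),"top":(180,150,55,50,12)}.items():
    fr=[snapshot(n) for _ in range(8)]
    s=fr[0]; s["frame"]=np.mean([f["frame"].astype(float) for f in fr],0).astype(np.uint8)
    cv2.imwrite(f"pics/fin2_{n}.png",s["frame"]); crop(s,x,y,w,h,k,f"c2_{n}.png")
```

```text
t 34.83 pos [284.2 527.3 314.6] psi 94.15 d [ 0.2498 -0.347   0.2471] rv [-8.142e-01 -1.000e-04  5.000e-04] j6 -37.4 gap 65.3 F [ 0.6 -0.1  1. ] T [ 0.   -0.01 -0.01]
```

View pics/c2_scene.png

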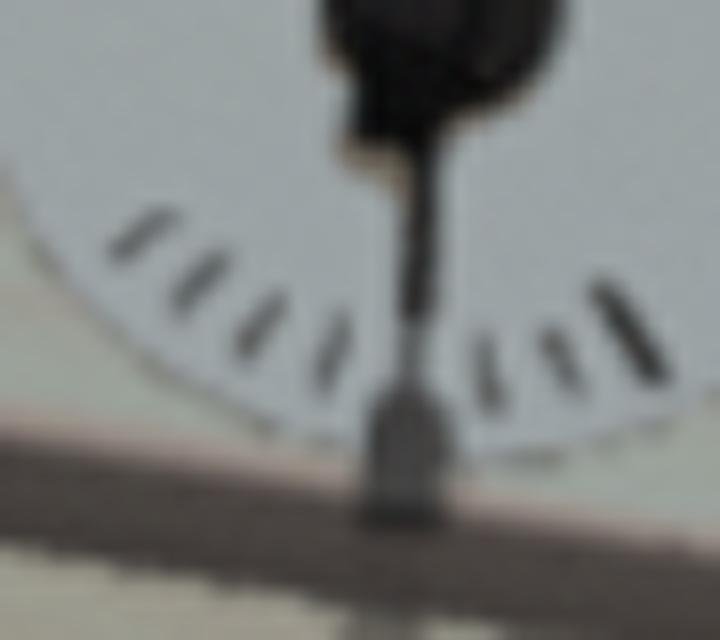

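View pics/c2_top.png

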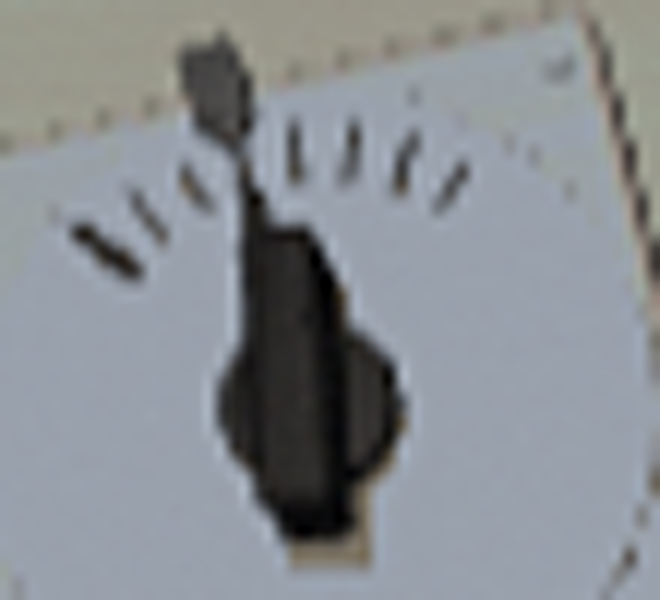

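View pics/fin2_top.png

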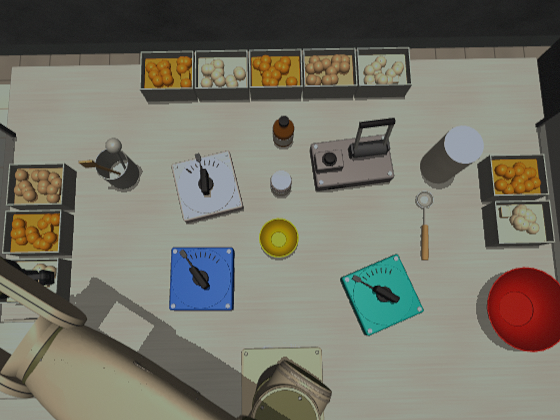

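Run:
```python
from h import *
s=snapshot("scene")
A=lambda x,y:((x+.5)/16-.5+310,(y+.5)/16-.5+275)
g=cv2.cvtColor(cv2.imread("pics/c2_scene.png"),cv2.COLOR_BGR2GRAY).astype(float)
def cen(row,lo,hi,bg=150):
    r=g[row-3:row+4,lo:hi].mean(0); w=np.clip(bg-15-r,0,None); return lo+(w*np.arange(hi-lo)).sum()/w.sum()
C=[555.1,197.7]
an=lambda p:(np.arctan2(p[1]-C[1],p[0]-C[0]).round(3))
print([(r,round(cen(r,395,450),1),an(onz(s,A(cen(r,395,450),r),57))) for r in(210,240,270,300,315)])
print("marker",[(r,round(cen(r,355,470),1),[an(onz(s,A(cen(r,355,470),r),z)) for z in(50,55,60)]) for r in(385,400,420,440,460)])
a=cv2.imread("pics/top0.png").astype(int);b=cv2.imread("pics/fin2_top.png").astype(int)
d=(np.abs(a-b).max(2)>60).astype(np.uint8); n,l,st,c=cv2.connectedComponentsWithStats(d)
print([x.tolist() for x in st[1:] if x[4]>6])
t=snapshot("top"); T=lambda x,y:((x+.5)/12-.5+180,(y+.5)/12-.5+150)
for C in ([553.8,196.3],[555.1,197.7]):
  print("top needle",an(onz(t,T(244,168),57)),an(onz(t,T(248,190),57)),"marker tip",an(onz(t,T(240,150),57)),"marker mid",an(onz(t,T(218,90),57)),"z52",an(onz(t,T(240,150),52)))
  print([an(onz(t,T(*p),50.5)) for p in [(105,252),(148,216),(196,186),(295,153),(349,153),(405,163),(452,186)]])
```

```text
[(210, np.float64(420.6), np.float64(0.306)), (240, np.float64(419.6), np.float64(0.309)), (270, np.float64(417.9), np.float64(0.308)), (300, np.float64(416.3), np.float64(0.308)), (315, np.float64(414.9), np.float64(0.305))]
marker [(385, np.float64(406.8), [np.float64(0.3), np.float64(0.297), np.float64(0.293)]), (400, np.float64(405.6), [np.float64(0.3), np.float64(0.296), np.float64(0.293)]), (420, np.float64(406.6), [np.float64(0.304), np.float64(0.301), np.float64(0.298)]), (440, np.float64(406.9), [np.float64(0.308), np.float64(0.304), np.float64(0.301)]), (460, np.float64(407.4), [np.float64(0.31), np.float64(0.307), np.float64(0.304)])]
[[204, 163, 7, 15, 28], [200, 165, 2, 13, 17], [200, 189, 4, 8, 12], [208, 191, 3, 6, 15], [0, 258, 11, 17, 34], [8, 262, 48, 43, 1059], [0, 277, 6, 9, 37], [0, 285, 67, 47, 972], [60, 301, 14, 8, 56], [111, 301, 5, 4, 7], [50, 305, 7, 4, 19], [0, 307, 2, 5, 8], [2, 313, 10, 6, 15], [105, 312, 6, 7, 9], [0, 320, 18, 15, 137], [16, 321, 33, 17, 44], [136, 327, 8, 5, 12], [58, 330, 154, 90, 1885], [91, 331, 51, 36, 712], [50, 333, 6, 6, 22], [11, 339, 42, 48, 231], [0, 348, 11, 21, 140], [34, 349, 29, 42, 179], [274, 358, 7, 6, 20], [286, 363, 17, 12, 26], [1, 370, 6, 4, 14], [310, 371, 8, 8, 11], [0, 375, 31, 20, 132], [243, 377, 12, 8, 50], [312, 379, 17, 9, 45], [0, 385, 44, 35, 317], [324, 389, 8, 20, 57], [320, 408, 3, 8, 11], [242, 416, 7, 4, 24]]
top needle 0.294 0.305 marker tip 0.289 marker mid 0.3 z52 0.293
[np.float64(0.877), np.float64(0.681), np.float64(0.481), np.float64(0.112), np.float64(-0.079), np.float64(-0.282), np.float64(-0.473)]
top needle 0.279 0.288 marker tip 0.275 marker mid 0.288 z52 0.279
[np.float64(0.878), np.float64(0.677), np.float64(0.471), np.float64(0.093), np.float64(-0.102), np.float64(-0.309), np.float64(-0.501)]
```

The needle and marker agree to about 0.006 rad in the scene view and within noise in the top view. Apart from the knob and the arm, the top picture is unchanged from the start.

```bash
python3 -c "
from bench import hand_in,sense
print(sense()['ft_force'],sense()['time']); print(hand_in())"
```

```text
[-0.8532591  -0.0165353  -1.08925756] 35.7333
the job is handed in; nothing more can be done
None
```

The safety check is done in the order you asked, and I handed it in at 35.7 s of the 72 s allowed.

- **Heat to zero:** I turned the knob down until the torque rose to 0.8 N m at the zero stop. The needle and knob both sat on the thick zero line.
- **Button and lever drop:** I pressed the test button with about 4 N, and the lever fell by itself with nothing touching it. I then lifted it by the grip, let go, and the pictures show it resting at its up stop as at the start.
- **Heat back up:** I turned up from zero only, without passing the marker.

**Final checks**
- **Needle:** it reads 0.307 rad and the marker about 0.30 in the scene view, within about 0.01 rad. The top view agrees within its noise.
- **Other things on the counter:** comparing top views from before and after, only the knob and needle and the arm changed.
- **Robot:** it is clear of everything, and the force readings are near zero.

**What disagreed**
- **Fingertip height:** the shut fingertips were about 25 mm higher than the stated tool point. I felt for the button in small steps, then allowed for the offset when gripping the lever and the knob the second time. My first grip on the knob was therefore shallow, but it held.
- **Force during the lift:** the lift briefly ran slightly inside the lever's arc, with about 17 N on the wrist, and I corrected it.
- **Camera positions:** the two cameras disagreed by 3–8 mm, so I averaged their positions.

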